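# Scoop a culture dish onto the viewing stand

## Robot

A 6-joint arm with a two-finger parallel gripper is mounted at the origin on a cart in front of the work surface, level with it; the furniture and walls round the work are solid. World frame = base frame: x ahead of the robot, y to its left, z up, the work surface at z = 0. Lengths are in m, angles in rad, forces in N, time in s.
With the tool pointing down it reaches from about 0.225 to 0.725 m from the base axis. Payload 3.1 kg.
Tool frame: the origin (TCP) lies on the centre line of the jaws, within the pads' length; the fingertips stand 17 mm ahead of it and the grasp point (between the pads) lies 2 mm behind it; z points along the fingers, y is the direction in which the jaws open and shut (so a half turn about z gives the same grasp; the last joint's range is limited). The gripper opens to 85 mm and grips with 20 to 120 N. Pads are 22 mm wide; open, the fingers measure 114 mm over their backs; the gripper's body (76 mm by 85 mm) begins 54 mm behind the grasp point. The pads swing forward as they close: fully open they stand 13 mm farther back than shut.
Start: joints at [-1.349, 0.048, 0.099, 1.622, 0, 1.443], TCP at [0.18, -0.493, 0.248] pointing down, gripper open.
Joint ranges: [-2.91, 2.91], [-0.99, 1.94], [-1.21, 1.42], [-2.12, 2.29], [-1.49, 1.47], [-3.14, 3.14]. Speed limits (rad/s): [2.79, 2.79, 3.14, 3.14, 3.14, 3.14].

## Interface

Orientations are given as a rotation vector (axis times angle).
In Python, from cell import * gives the robot as it stands. The module is installed in compiled form; this text tells all that it offers.
- The arm moves only by the shell command python3 -m jog 'ROWS' [FORCE]. ROWS is JSON, a list of rows, each a list of 5 numbers: the gripper command: -1 is fully open, 1 is shut, values between are in proportion, then the shift along the tool's x, y, z in units of 40 mm (1.0 is 40 mm), then the turn about the tool's z in degrees. A call has 1 to 10 rows; each row shifts and turns the pose as measured when the row begins, along the tool's axes as they then stand; what a row does not reach is not made up. A row lasts 1/12 s, in which the tool goes at most 41.7 mm and 7.16 degrees, less where a joint would pass 70% of its speed; a pose out of reach is approached as far as the arm can. A call is refused whole if a number of a shift passes 1 or a number of a turn 7.16, either way. A call with a gripper value outside its range is refused whole. The fingers move at their own pace and stop on an object; FORCE is the grip in N (left out, the last holds). Time passes only in rows, so rows that do not move let the fingers close. It gives the time, the measured TCP pose, the force and the opening at its end, in the units of the state.
- observe(): the state, without advancing time (a new reading comes with each control period).
- get_image(name): name is "side" or "top"; returns (picture, depth): 400x640x3 uint8, red, green, blue; 400x640 float32, m along the optical axis (not along the pixel's ray), 0 where there is no reading.
- camera_info(name): a dict with "fx", "fy", "cx", "cy" (pixels), "rvec" (rotation vector, rad) and "tvec" (3), from world to camera coordinates, as OpenCV has them. Camera axes: x right, y down, z forward; pixel columns grow to the right and rows downward; lengths in m; the calibration is good to about 2 mm. A picture is of the moment at which its call begins. camera_info takes no time and is no camera call.
- sign_off(): hands the job in, once; it reports no verdict.
The state is a dict: "t": time; "joint_pos": joint angles; "qvel": joint speeds; "tau": joint torques, N m; "position": TCP position; "eef_rot": TCP orientation; "ft_force": force on the tool from outside, world axes, zero at the start; "ft_torque": the same for the moment, N m; "finger_gap": opening from 0.0 (shut) to 1.0 (fully open).
Only numpy, scipy, OpenCV 4.12 (cv2) and the standard library are available. Lean on these libraries where they do the work, as an engineer would, in place of code of your own. Each camera call takes 0.05 s, during which the arm holds its last target.

## Task

Slide the spatula under the closed petri dish that stands in the three-sided steel fence, pushing it gently back until it stops against the cross bar and the blade goes under, without ramming the bar; lift the dish sitting centrally on the blade, and set it level and centred on the two rails of the viewing stand, keeping the fingers off the dish and not tipping or dropping it. Then draw the spatula out and lay it back as you found it, handle in the notch of its rest and blade flat on the bench. Leave the other things on the bench where they are.

Things in the scene. Friction and masses are not known exactly. Their poses are not given: they have to be found in the camera images.
- spatula: Loose offset spatula, 205 mm long, 0.14 kg: flat steel blade 94 x 48 x 2.8 mm; a strip 18 mm wide rises from its rear to a straight black handle parallel to the blade. Origin: in the plane of the blade's underside, 45 mm straight below the grip point. x along the tool to the tip (tip edge at x = +140 mm, blade's middle +95, rear end +46 mm), z up. At the start blade flat on the bench, handle in the rest.
- spatula_grip (a point): Grip point: mid height and mid width of the spatula's handle; the tool's balance point lies 40 mm ahead (+x). The handle is 16 mm wide (y), 20 mm tall (z) and reaches from 65 mm behind this point to 35 mm ahead of it. Axes as the spatula's.
- spatula_tip (a point): Middle of the lower edge of the blade's tip. The blade's top is bevelled over the last 28 mm, from 2.8 mm down to 0.8 mm at the tip; the underside is flat. Axes as the spatula's.
- dish: Closed clear petri dish with pale agar, standing in the mouth of the fence: lid 92 mm across, 16 mm tall, 0.04 to 0.08 kg; base 86 mm across, the lid overhangs it by 3 mm from 6 mm height up. Origin: centre of its underside, z up. It starts 4 to 66 mm short of the cross bar and slides freely on the bench: it runs away from the blade until it meets the bar.
- fence: Fixed steel fence, 26 mm high (thumb nuts 40): two side bars along x, 95 mm long (x = -30 to +65 mm), 116 mm apart; the bench between is bare. A cross bar is clamped between them, front face anywhere from x = 0 to +50 mm: its place is not measured, so feel for it. Origin: on the bench midway between the bars; x away from the open front (-x), z up.
- stand: Fixed viewing stand: aluminium base 124 x 136 x 8 mm, two white rails along x (x = -50 to +60 mm), 31 mm wide, tops 45 mm above the bench, 66 mm free between them, a lip 8 mm high along each outer edge (120 mm free between lips). Origin: on the bench at the stand's centre, z up; open at the front (-x). A dish that is home has its underside 45 mm above the origin.
- stand_seat (a point): Centre of the seat, midway between the rails, level with their tops: the dish's underside belongs here. The gap between the rails is open upwards and to the front (-x) and 37 mm deep down to the base, so the blade can sink between them and be drawn out; at the back, 60 mm from here, a plate rises 8 mm above the rail tops. Axes as the stand's.
- rest: Fixed aluminium spatula rest: base 44 x 74 x 6 mm, on it a block 14 mm long with a notch 30 mm wide between two ears; notch floor 35 mm, ear tops 54 mm above the bench. Origin: on the bench below the notch's middle; x along the spatula lying in it, to the blade; z up. At the start the spatula's origin is at x = +52 mm, y = 0, z = 0 here.
- flask_7: Bystander: conical flask with stopper, 63 mm across, 141 mm tall; origin under its centre.
- bottle: Bystander: small clear bottle with blue screw cap, 57 mm across, 104 mm tall; origin under its centre.
- other_dish: Bystander: another petri dish, 92 mm across, 16 mm tall, at the left outside the fence; origin under its centre.
- tape: Bystander: roll of tape lying flat, 104 mm across, 25 mm high; origin under its centre.
- tall_flask: Bystander: tall conical flask with stopper, 63 mm across, 163 mm tall; origin under its centre.
- tip_box: Bystander: red box of pipette tips, 86 x 121 x 67 mm; origin under its centre.
- marker: Bystander: marker pen lying on the bench at the right, 135 mm long, 16 mm thick; origin under its centre.
Not all that is in view belongs to the job. Leave any blue, purple or turquoise look-alike of the dish alone.

How it is judged:
On the way, in this order (a step that is already met when the one before it is completed fails the run):
1. the dish is lifted clear of the bench on the spatula, level and within 15 mm of the middle of the blade (height (world z) of dish above 0.055 m and contact force between spatula and dish above 0.1 N and angle between dish's own z axis and vertical below 0.3 rad and x of dish in the frame of spatula between 0.08 and 0.11 m and y of dish in the frame of spatula between -0.015 and 0.015 m), for 0.3 s.
2. the dish rests on the stand's rails, free of the spatula (horizontal distance between dish and stand below 0.012 m and height (world z) of dish between 0.041 and 0.049 m and angle between dish's own z axis and vertical below 0.06 rad and contact force between spatula and dish below 0.02 N), for 0.3 s.
At the end, for the whole second after the job is handed in: Dish at rest on the rails: underside 41 to 49 mm up, level within 0.06 rad, within 12 mm of the stand's centre, clear of the spatula. Spatula released, at rest: handle in the notch within 20 mm and 0.2 rad of how it lay at the start, grip point 40 to 50 mm up, tip below 6 mm (all of step 2 and linear speed of each of dish, spatula below 0.01 m/s and x of spatula_grip in the frame of rest between 0.032 and 0.072 m and y of spatula_grip in the frame of rest between -0.02 and 0.02 m and height (world z) of spatula_grip between 0.04 and 0.05 m and height (world z) of spatula_tip below 0.006 m and angle between the x axis of spatula and the x axis of rest, either way round below 0.2 rad and contact force between the fingers and spatula below 0.1 N); the robot touches nothing.
It fails at once if the fingers or arm touch the dish (contact force between any of the fingers, the arm and dish above 0.5 N).
It fails at once if the spatula rams the fence or its cross bar (over 25 N) (contact force between spatula and fence above 25 N).
It fails at once if the dish is tipped more than 0.35 rad (angle between dish's own z axis and vertical above 0.35 rad).
It fails at once if the dish is dropped or flung (faster than 0.8 m/s) (linear speed of dish above 0.8 m/s).
It fails at once if another thing on the bench is moved more than 25 mm (distance of any of flask_7, bottle, other_dish, tape, tall_flask, tip_box, marker from where it was at the start of the episode above 0.025 m).
It also fails if it takes over 72 s, if anything falls off the work surface, if the arm or the gripper's body presses on something with over 40 N, if the wrist force passes 120 N, or if a joint passes its speed limit or range.

## Working session

There is one attempt and no reset: what is moved stays moved. The work goes in short steps, Python scripts to look and compute and a shell command to move; the robot and the scene stay as the last step left them, time stands still between calls to the robot, and variables do not carry over. Pictures are saved under pics/ and viewed, and the job is handed in when it is done.

```bash
mkdir -p pics
cat > h.py <<'E'
from cell import *
import numpy as np, cv2
from scipy.spatial.transform import Rotation as R
def shot(n,tag):
    im,d=get_image(n); cv2.imwrite(f"pics/{tag}.png",im[:,:,::-1]); np.save(f"pics/{tag}.npy",d); return im,d
def world(n,d):
    c=camera_info(n); v,u=np.indices(d.shape)
    p=np.stack([(u-c["cx"])/c["fx"]*d,(v-c["cy"])/c["fy"]*d,d],-1)
    M=R.from_rotvec(np.array(c["rvec"]).ravel()).as_matrix()
    return (p-np.array(c["tvec"]).ravel())@M
def proj(n,P):
    c=camera_info(n)
    K=np.array([[c["fx"],0,c["cx"]],[0,c["fy"],c["cy"]],[0,0,1.]])
    return cv2.projectPoints(np.array(P,float).reshape(-1,1,3),np.array(c["rvec"],float),np.array(c["tvec"],float),K,None)[0].reshape(-1,2)
E
python3 - <<'E'
from h import *
for n in("top","side"):
    shot(n,n+"0"); print(camera_info(n))
o=observe(); print(o)
print(R.from_rotvec(o["eef_rot"]).as_matrix().round(3))
E
```

```text
{'fx': 468.6943862851134, 'fy': 468.6943862851134, 'cx': 322.89639565973636, 'cy': 193.38877400629858, 'rvec': array([ 2.1467526 , -2.12226738,  0.14095148]), 'tvec': array([-0.07456467,  0.52645975,  1.53665967])}
{'fx': 375.9794377021457, 'fy': 375.9794377021457, 'cx': 325.82476531166344, 'cy': 197.67819618509998, 'rvec': array([ 1.9721166 , -0.47100365,  0.26426334]), 'tvec': array([-0.51778151,  0.13089961,  1.40733448])}
{'t': 0.1, 'joint_pos': array([-1.34880694e+00,  4.86534734e-02,  9.77016915e-02,  1.62200140e+00,
       -3.10113741e-05,  1.44301336e+00]), 'qvel': array([ 4.30821524e-04, -1.01523832e-04,  2.73921418e-03, -9.96494368e-05,
        1.81876675e-03,  5.97536575e-05]), 'tau': array([ 2.64946284e-03, -3.39849901e+01,  3.20936787e+01,  1.58154638e-02,
       -1.01218609e-04,  2.11834880e-06]), 'position': array([ 0.17977786, -0.49268883,  0.24721978]), 'eef_rot': array([-3.09155172e+00, -5.46250165e-01,  2.08041618e-04]), 'ft_force': array([ 0.72157684, -0.09950656, -0.45119509]), 'ft_torque': array([ 0.01990713,  0.0104803 , -0.00084394]), 'finger_gap': 0.9926404627954487}
[[ 0.939  0.343 -0.001]
 [ 0.343 -0.939  0.002]
 [ 0.    -0.002 -1.   ]]
```

View pics/top0.png

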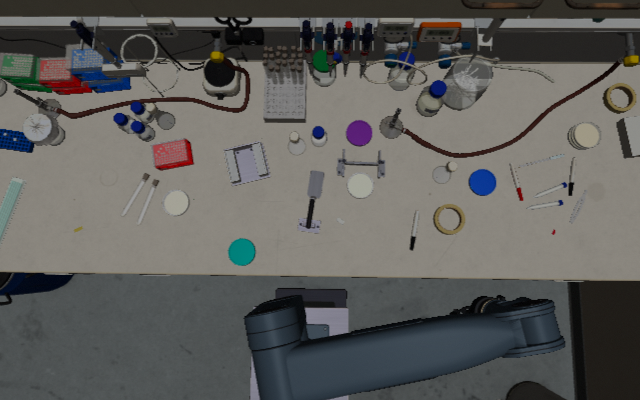

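View pics/side0.png

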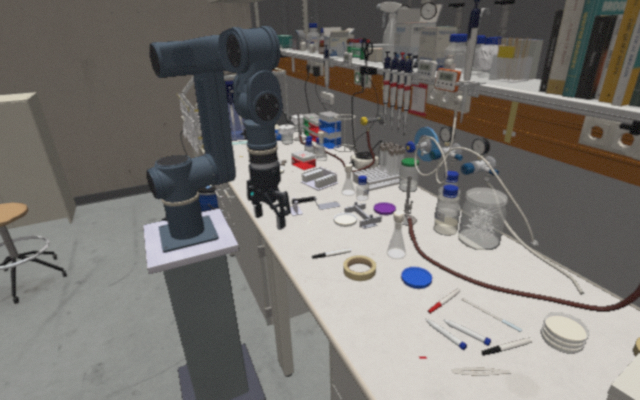

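Run:
```python
from h import *
d=np.load("pics/top0.npy"); W=world("top",d); np.save("pics/W0.npy",W)
im=cv2.imread("pics/top0.png")
c=im[130:240,215:415]; cv2.imwrite("pics/c0.png",cv2.resize(c,None,fx=4,fy=4,interpolation=cv2.INTER_CUBIC))
for n,u,v in [("dish",360,186),("tip",315,174),("handle",309,212),("stand",247,163),("rest",310,228),("fL",341,163),("fR",382,163),("bar",361,162),("bench",340,220)]:
    print(n,W[v,u].round(4))
```

```text
dish [ 0.5575 -0.1944  0.0167]
tip [ 6.01e-01 -3.95e-02 -5.00e-04]
handle [ 0.4626 -0.0234  0.0509]
stand [0.6354 0.1965 0.0112]
rest [ 0.413  -0.0255  0.0047]
fL [ 0.2912 -0.0992  1.5967]
fR [ 0.6411 -0.2712  0.0039]
bar [ 0.6393 -0.1972  0.0253]
bench [ 0.4415 -0.1273  0.0045]
```

View pics/c0.png

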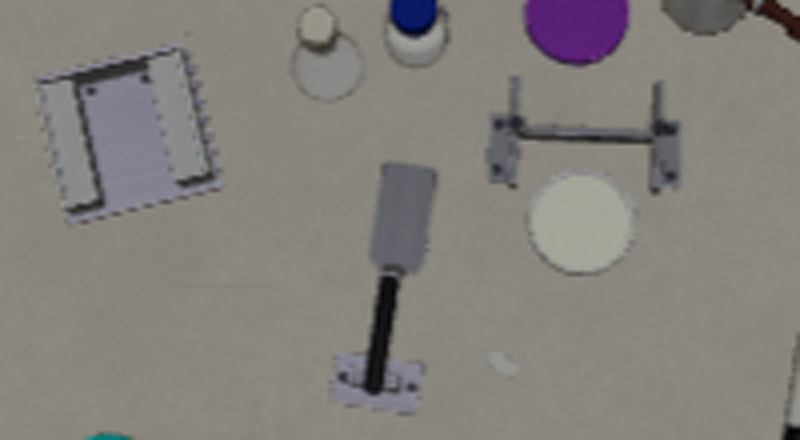

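```bash
cat >> h.py <<'E'
def plane(n,uv,z):
    c=camera_info(n); uv=np.array(uv,float).reshape(-1,2)
    M=R.from_rotvec(np.array(c["rvec"]).ravel()).as_matrix(); t=np.array(c["tvec"]).ravel()
    r=np.c_[(uv[:,0]-c["cx"])/c["fx"],(uv[:,1]-c["cy"])/c["fy"],np.ones(len(uv))]@M
    o=-M.T@t
    return o+r*((z-o[2])/r[:,2])[:,None]
def crop(im,u0,u1,v0,v1,k,f):
    cv2.imwrite(f,cv2.resize(im[v0:v1,u0:u1],None,fx=k,fy=k,interpolation=cv2.INTER_CUBIC))
def un(xy,u0,v0,k): xy=np.array(xy,float).reshape(-1,2); return (xy+.5)/k-.5+[u0,v0]
E
python3 - <<'E'
from h import *
im=cv2.imread("pics/top0.png")
crop(im,220,275,138,190,12,"pics/st.png")
crop(im,332,392,144,204,10,"pics/fe.png")
crop(im,290,335,165,236,8,"pics/sp.png")
print(im[172:240:3,313].tolist())
for (u,v) in [(316,180),(311,205),(360,186),(340,200)]: print(im[v,u])
E
```

```text
[[105, 97, 97], [104, 97, 97], [103, 95, 95], [103, 97, 96], [103, 98, 96], [106, 99, 98], [106, 99, 98], [105, 99, 98], [68, 67, 68], [44, 41, 41], [13, 12, 13], [23, 23, 25], [68, 72, 74], [101, 106, 109], [114, 121, 126], [126, 134, 139], [149, 134, 134], [124, 113, 116], [135, 122, 126], [146, 131, 133], [140, 134, 136], [127, 136, 139], [127, 134, 138]]
[106  99  99]
[20 19 20]
[153 165 163]
[127 135 139]
```

View pics/st.png

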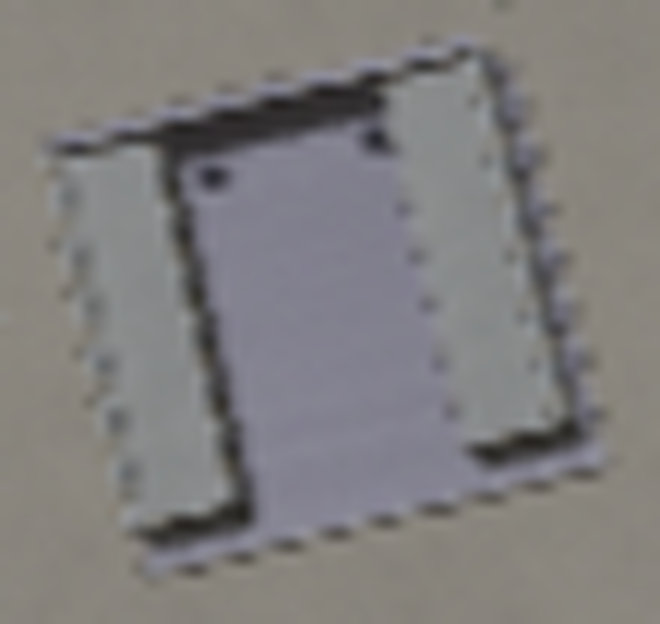

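View pics/fe.png

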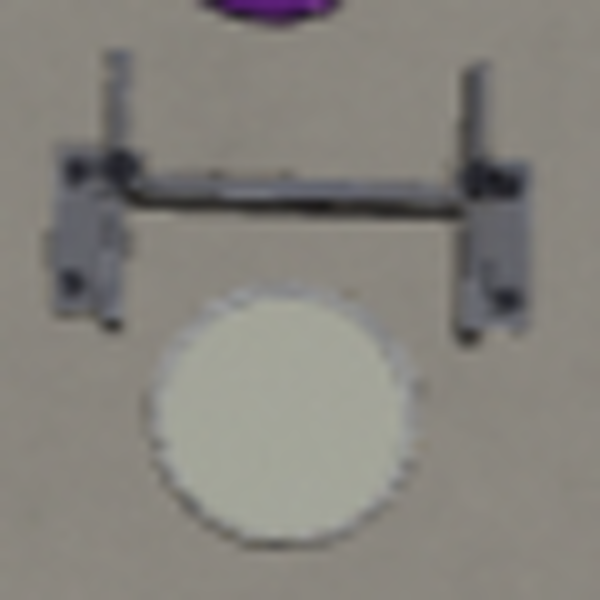

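View pics/sp.png

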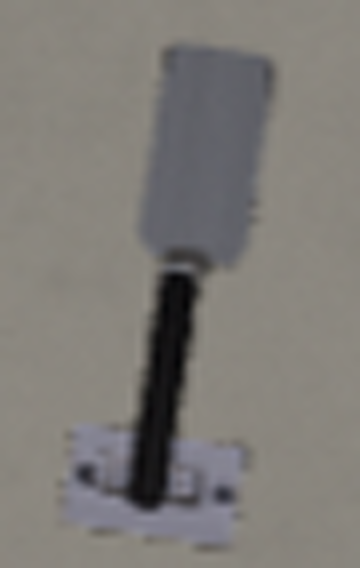

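Run:
```python
from h import *
im=cv2.imread("pics/top0.png").astype(int)
S=lambda p,z:plane("top",un(p,220,138,12),z)[:,:2]
P=S([(163,150),(240,510),(385,90),(467,440)],.045)
print("rail inner",P.round(4).tolist())
dl=P[0]-P[1];dr=P[2]-P[3]
print("yaws",np.degrees(np.arctan2(dl[1],dl[0])),np.degrees(np.arctan2(dr[1],dr[0])))
B=S([(145,570),(605,468)],.008); d=B[0]-B[1]; L=np.linalg.norm(d); yaw=np.arctan2(d[1],d[0])-np.pi/2
print("base front",L,np.degrees(yaw))
x=np.array([np.cos(yaw),np.sin(yaw)]);y=np.array([-x[1],x[0]])
print("centre from base front",B.mean(0)+.062*x)
C=P.mean(0);print("railcentre",C, "front",((P[1]+P[3])/2+.05*x), "gap",(P[0]-P[2])@y,(P[1]-P[3])@y)
# outer back lip corners z=.053 
Q=S([(50,148),(475,45)],.053); print("back", Q.mean(0)-.062*x, np.linalg.norm(Q[0]-Q[1]))
# dish
u0,v0=340,168
m=np.zeros(im.shape[:2],np.uint8); c=im[165:208,335:385]
mm=((c[...,1]-c[...,0]>9)&(c[...,1]>145)).astype(np.uint8)
n,l,s,ce=cv2.connectedComponentsWithStats(mm); k=1+np.argmax(s[1:,4]); uv=ce[k]+[335,165]; print("dish agar",s[k],uv,plane("top",uv,.013))
F=lambda p,z:plane("top",un(p,332,144,10),z)[:,:2]
a=F([(285,285),(285,550),(148,412),(420,415)],.014); print("dish outline",a.round(4).tolist(),(a[0]+a[1])/2,(a[2]+a[3])/2)
f=F([(117,48),(113,325),(477,65),(467,340)],.026); print("fence bars",f.round(4).tolist())
f0=F([(117,325),(467,340)],.026)
for i in(0,2):
    dd=f[i]-f[i+1]; print(np.linalg.norm(dd),np.degrees(np.arctan2(dd[1],dd[0])))
dd=f[1]-f[3];print("fyaw from fronts",np.linalg.norm(dd),np.degrees(np.arctan2(dd[1],dd[0]))-90, "origin~",f.mean(0))
b=F([(140,202),(460,215)],.013);print("bar front",b)
G=lambda p,z:plane("top",un(p,290,165,8),z)[:,:2]
t=G([(167,43),(273,58)],.001);print("tip",t.mean(0),np.linalg.norm(t[0]-t[1]))
h=G([(179,272),(147,508)],.055);dd=h[0]-h[1];print("handle",h,np.linalg.norm(dd),np.degrees(np.arctan2(dd[1],dd[0])))
dd=t.mean(0)-(h[0]*.65+h[1]*.35);print("grip",h[0]*.65+h[1]*.35,np.linalg.norm(dd),np.degrees(np.arctan2(dd[1],dd[0])))
r=G([(75,425),(245,447),(230,548),(60,522)],.006);print("rest",r.mean(0)); dd=r[0]-r[1];print(np.degrees(np.arctan2(dd[1],dd[0]))-90)
```

```text
rail inner [[0.6727, 0.2393], [0.5691, 0.2133], [0.6907, 0.1767], [0.5897, 0.1499]]
yaws 14.11376662763706 14.838862902479223
base front 0.13527817206463819 13.279314312535627
centre from base front [0.63380811 0.19582863]
railcentre [0.63056653 0.19479588] front [0.62806253 0.19307448] gap 0.06508594567002769 0.06637428376447739
back [0.62618184 0.19567632] 0.12340798446079913
dish agar [ 14   9  23  23 413] [360.02179177 185.26392252] [[ 0.56063672 -0.1947152   0.013     ]]
dish outline [[0.6065, -0.1947], [0.5146, -0.1948], [0.5618, -0.1479], [0.5617, -0.2408]] [ 0.56053983 -0.19475118] [ 0.56172666 -0.19438195]
fence bars [[0.6866, -0.1362], [0.5897, -0.1355], [0.6816, -0.2597], [0.5856, -0.2558]]
0.09686854074730791 -0.44460066785062596
0.0960403601739678 -2.322298497204903
fyaw from fronts 0.12039500375391715 -1.928892606103588 origin~ [ 0.63586579 -0.19680438]
bar front [[ 0.63538419 -0.14480729]
 [ 0.63179964 -0.25491134]]
tip [ 0.61185943 -0.04649889] 0.046508269994396376
handle [[ 0.5071059  -0.03263376]
 [ 0.40890678 -0.02105782]] 0.09887906666798375 -6.723129174251354
grip [ 0.47273621 -0.02858218] 0.14027216664513253 -7.33833292850882
rest [ 0.42228333 -0.02071773]
-6.749782680472293
```

```bash
cat >> h.py <<'E'
def tgt(x,y,z,yaw):
    "needed shift in tool axes (units) and turn deg for tool x at yaw(deg)"
    o=observe(); M=R.from_rotvec(o["eef_rot"]).as_matrix()
    cur=np.degrees(np.arctan2(M[1,0],M[0,0]))
    d=M.T@(np.array([x,y,z])-o["position"])/.04
    # shift for after turning
    print("t",round(o["t"],2),"pos",o["position"].round(4),"yaw",round(cur,2),"tilt",M[:2,2].round(4),"f",np.round(o["ft_force"],1),"gap",round(o["finger_gap"],3))
    print("shift units now",d.round(3),"turn",round(-((yaw-cur+180)%360-180),2))
E
python3 -m jog '[[-1,0,0,0,-7],[-1,0,0,0,-7],[-1,0,0,0,-7],[-1,0,0,0,-7],[-1,0,0,0,-7],[-1,0,0,0,-7],[-1,0,0,0,-7],[-1,0,0,0,-7],[-1,0,0,0,-7],[-1,0,0,0,-7]]'
python3 -m jog '[[-1,0,0,0,-7],[-1,0,0,0,-7],[-1,0,0,0,-7],[-1,0,0,0,-7],[-1,0,0,0,-7],[-1,0,0,0,-7],[-1,0,0,0,-7],[-1,0,0,0,-7],[-1,0,0,0,-7],[-1,0,0,0,-7]]'
python3 -c "
from h import *
tgt(.4732,-.0282,.2,172.9)"
```

```text
t: 0.93
position: [0.179, -0.4891, 0.2397]
eef_rot: [-2.177, -2.246, -0.014]
ft_force: [0.2, -0.3, 0.1]
finger_gap: 1.0
t: 1.77
position: [0.1782, -0.4855, 0.2321]
eef_rot: [-0.452, -3.097, -0.045]
ft_force: [-0.3, -0.6, 0.3]
finger_gap: 0.998
t 1.77 pos [ 0.1782 -0.4855  0.2321] yaw 163.42 tilt [-0.0067  0.0303] f [-0.3 -0.6  0.3] gap 0.998
shift units now [-3.818 13.037  1.099] turn -9.48
```

```bash
python3 -m jog '[[-1,0,0,0,0],[-1,0,0,0,0],[-1,0,0,0,0],[-1,0,0,0,0],[-1,0,0,0,0]]'
python3 -c "
from h import *
tgt(.4732,-.0282,.2,172.9); print(observe()['joint_pos'])"
```

```text
t: 2.18
position: [0.1779, -0.4845, 0.2299]
eef_rot: [-0.461, -3.094, -0.052]
ft_force: [0.4, 0.3, -0.1]
finger_gap: 0.999
t 2.18 pos [ 0.1779 -0.4845  0.2299] yaw 163.05 tilt [-0.0077  0.0345] f [ 0.4  0.3 -0.1] gap 0.999
shift units now [-3.749 13.036  1.084] turn -9.85
[-1.34884754e+00  5.87525736e-02  7.33250514e-02  1.62072049e+00
  6.03633710e-05 -1.05277498e+00]
```

```bash
python3 -m jog '[[-1,-0.28,0.95,0,0],[-1,-0.28,0.95,-0.1,0],[-1,-0.28,0.95,0,0],[-1,-0.28,0.95,0,0]]'
python3 -c "
from h import *
tgt(.4732,-.0282,.2,172.9); print(observe()['joint_pos'])"
python3 -m jog '[[-1,-0.28,0.95,0,0],[-1,-0.28,0.95,0,0],[-1,-0.28,0.95,0,0],[-1,-0.28,0.95,0,0]]'
python3 -c "
from h import *
tgt(.4732,-.0282,.2,172.9); print(observe()['joint_pos'])"
```

```text
t: 2.52
position: [0.2642, -0.3549, 0.2349]
eef_rot: [-0.489, -3.088, -0.051]
ft_force: [1.5, 0.2, 0.4]
finger_gap: 1.001
t 2.52 pos [ 0.2642 -0.3549  0.2349] yaw 162.0 tilt [-0.0096  0.0343] f [1.5 0.2 0.4] gap 1.001
shift units now [-2.463  9.354  1.102] turn -10.9
[-1.08779485 -0.13332987 -0.10340998  1.63556308  0.00744969 -0.77351916]
t: 2.85
position: [0.3568, -0.2185, 0.2394]
eef_rot: [-0.503, -3.089, -0.048]
ft_force: [0.8, -0.9, 0.6]
finger_gap: 0.999
t 2.85 pos [ 0.3568 -0.2185  0.2394] yaw 161.52 tilt [-0.0068  0.032 ] f [ 0.8 -0.9  0.6] gap 0.999
shift units now [-1.268  5.405  1.116] turn -11.38
[-0.72415909 -0.20580754 -0.15740551  1.64549289  0.0195289  -0.40165777]
```

```bash
python3 -c "
from h import *
tgt(.2,.45,.26,172.9)"
```

```text
t 2.85 pos [ 0.3568 -0.2185  0.2394] yaw 161.52 tilt [-0.0068  0.032 ] f [ 0.8 -0.9  0.6] gap 0.999
shift units now [ 9.022 14.613  0.046] turn -11.38
```

```bash
python3 -m jog '[[-1,0.5,0.86,0,0],[-1,0.5,0.86,0,0],[-1,0.5,0.86,0,0],[-1,0.5,0.86,0,0],[-1,0.5,0.86,0,0],[-1,0.5,0.86,0,0],[-1,0.5,0.86,0,0],[-1,0.5,0.86,0,0],[-1,0.5,0.86,0,0]]'
python3 -c "
from h import *
tgt(.2,.45,.26,172.9); print(observe()['joint_pos'])"
```

```text
t: 3.6
position: [0.2847, 0.1467, 0.2518]
eef_rot: [-0.525, -3.096, -0.055]
ft_force: [1.4, 0.4, -0.3]
finger_gap: 0.999
t 3.6 pos [0.2847 0.1467 0.2518] yaw 160.77 tilt [0.0046 0.0344] f [ 1.4  0.4 -0.3] gap 0.999
shift units now [4.497 6.465 0.048] turn -12.13
[ 0.23438454 -0.50697892 -0.35201825  1.71330556  0.03243546  0.57025759]
```

```bash
python3 -m jog '[[-1,0.5,0.86,0,0],[-1,0.5,0.86,0,0],[-1,0.5,0.86,0,0],[-1,0.5,0.86,0,0],[-1,0.5,0.86,0,0],[-1,0.5,0.86,0,0],[-1,0.5,0.86,0,0]]'
python3 -m jog '[[-1,0,0,0,-6],[-1,0,0,0,-6],[-1,0,0,0,0],[-1,0,0,0,0],[-1,0,0,0,0],[-1,0,0,0,0],[-1,0,0,0,0],[-1,0,0,0,0],[-1,0,0,0,0],[-1,0,0,0,0]]'
python3 -c "
from h import *
tgt(.2,.45,.26,172.9); print(observe()['joint_pos'])"
```

```text
t: 4.18
position: [0.225, 0.4324, 0.2647]
eef_rot: [0.526, 3.088, 0.066]
ft_force: [0.8, -0.9, 1.3]
finger_gap: 1.003
t: 5.02
position: [0.2223, 0.4388, 0.2628]
eef_rot: [0.197, 3.125, 0.065]
ft_force: [0.2, 0.9, -1.1]
finger_gap: 0.997
t 5.02 pos [0.2223 0.4388 0.2628] yaw 172.78 tilt [0.0127 0.0407] f [ 0.2  0.9 -1.1] gap 0.997
shift units now [0.589 0.204 0.073] turn -0.12
[ 0.95747453 -0.07831058  0.00246033  1.61097937  0.01306677  1.08356963]
```

```bash
python3 -m jog '[[-1,0,0,0,0],[-1,0,0,0,0],[-1,0,0,0,0],[-1,0,0,0,0],[-1,0,0,0,0],[-1,0,0,0,0]]'
python3 -c "
from h import *
tgt(.2,.45,.26,172.9); print(observe()['joint_pos'])"
```

```text
t: 5.52
position: [0.2227, 0.4385, 0.2632]
eef_rot: [0.199, 3.124, 0.066]
ft_force: [-0.3, -0.7, -0.0]
finger_gap: 0.998
t 5.52 pos [0.2227 0.4385 0.2632] yaw 172.69 tilt [0.0132 0.0413] f [-0.3 -0.7 -0. ] gap 0.998
shift units now [0.599 0.211 0.084] turn -0.21
[ 0.95645082 -0.07942348  0.00221546  1.61105898  0.01306121  1.08418454]
```

```bash
T(){ python3 -c "
from h import *
tgt(.2,.45,.26,172.9); print(observe()['joint_pos'].round(4))"; }
python3 -m jog '[[-1,0,0,-1,0],[-1,0,0,-1,0],[-1,0,0,-1,0],[-1,0,0,-1,0]]' >/dev/null; T
python3 -m jog '[[-1,0,0,1,0],[-1,0,0,1,0],[-1,0,0,1,0],[-1,0,0,1,0]]' >/dev/null; T
```

```text
t 5.85 pos [0.2151 0.4245 0.4027] yaw 172.71 tilt [-0.0169 -0.0011] f [0.7 1.2 0.6] gap 0.999
shift units now [0.395 0.595 3.573] turn -0.19
[0.9525 0.0336 0.4019 1.9498 0.0131 1.0797]
t 6.18 pos [0.2278 0.4462 0.2826] yaw 172.68 tilt [0.0316 0.0675] f [ 0.2  0.6 -1.4] gap 0.999
shift units now [ 0.714 -0.033  0.548] turn -0.22
[ 0.957  -0.0825  0.0368  1.6166  0.0131  1.0843]
```

```bash
cat > T.sh <<'E'
python3 -c "
from h import *
tgt(.2,.45,.26,172.9); print(observe()['joint_pos'].round(4))"
E
python3 -m jog '[[-1,0,0,0,0],[-1,0,0,0,0],[-1,0,0,0,0]]' >/dev/null; sh T.sh
python3 -m jog '[[-1,0,0,-0.25,0],[-1,0,0,-0.25,0],[-1,0,0,-0.25,0],[-1,0,0,-0.25,0]]' >/dev/null; sh T.sh
python3 -m jog '[[-1,0,0,0,0],[-1,0,0,0,0],[-1,0,0,0,0]]' >/dev/null; sh T.sh
```

```text
t 6.43 pos [0.2226 0.4391 0.2678] yaw 172.73 tilt [0.0144 0.0431] f [-0.1 -0.6  0.1] gap 1.001
shift units now [0.596 0.19  0.198] turn -0.17
[ 0.9573 -0.0787  0.012   1.6181  0.013   1.0843]
t 6.77 pos [0.2247 0.4411 0.3231] yaw 172.72 tilt [0.0249 0.058 ] f [0.5 0.9 1.4] gap 0.997
shift units now [0.669 0.047 1.573] turn -0.18
[ 0.9561 -0.0638  0.1371  1.71    0.0131  1.0831]
t 7.02 pos [0.2281 0.4457 0.339 ] yaw 172.67 tilt [0.0401 0.0795] f [0.4 0.2 0.4] gap 0.999
shift units now [ 0.769 -0.148  1.948] turn -0.23
[ 0.9559 -0.0666  0.1654  1.7147  0.0131  1.0831]
```

```bash
python3 -m jog '[[-1,0,0,1,0],[-1,0,0,1,0],[-1,0,0,0,0],[-1,0,0,0,0],[-1,0,0,0,0]]' >/dev/null; sh T.sh
python3 -m jog '[[-1,0,0,-1,0],[-1,0,0,-1,0],[-1,0,0,0,0],[-1,0,0,0,0],[-1,0,0,0,0]]' >/dev/null; sh T.sh
```

```text
t 7.43 pos [0.232 0.453 0.262] yaw 172.66 tilt [0.0438 0.0846] f [-0.7  0.3  0. ] gap 1.001
shift units now [ 0.785 -0.178  0.009] turn -0.24
[ 0.9581 -0.0918 -0.0146  1.5534  0.0129  1.0853]
t 7.85 pos [0.2268 0.4435 0.3468] yaw 172.67 tilt [0.0408 0.0803] f [ 0.2 -0.4  0.8] gap 0.999
shift units now [ 0.75  -0.108  2.147] turn -0.23
[ 0.9556 -0.0686  0.1795  1.7296  0.013   1.0829]
```

```bash
python3 -m jog '[[-1,0,0,0.25,0],[-1,0,0,0.25,0],[-1,0,0,0.25,0],[-1,0,0,0.25,0],[-1,0,0,0,0],[-1,0,0,0,0],[-1,0,0,0,0]]' >/dev/null; sh T.sh
```

```text
t 8.43 pos [0.2287 0.4473 0.3024] yaw 172.67 tilt [0.0409 0.0805] f [ 0.3  0.9 -0.1] gap 1.004
shift units now [ 0.752 -0.114  1.032] turn -0.23
[ 0.9569 -0.0864  0.0719  1.6396  0.0129  1.0841]
```

```bash
python3 -m jog '[[-1,0,0,1,0],[-1,0,0,1,0],[-1,0,0,-1,0],[-1,0,0,-1,0],[-1,0,0,0,0],[-1,0,0,0,0],[-1,0,0,0,0],[-1,0,0,0,0],[-1,0,0,0,0]]' >/dev/null; sh T.sh
python3 -m jog '[[-1,0,0,-1,0],[-1,0,0,1,0],[-1,0,0,0,0],[-1,0,0,0,0],[-1,0,0,0,0],[-1,0,0,0,0]]' >/dev/null; sh T.sh
```

```text
t 9.18 pos [0.2043 0.4127 0.2367] yaw 172.68 tilt [-0.0306 -0.0211] f [ 0.8 -0.2  1.5] gap 1.0
shift units now [ 0.242  0.896 -0.599] turn -0.22
[ 0.9569 -0.0865 -0.057   1.6352  0.0128  1.0841]
t 9.68 pos [0.1965 0.4014 0.2287] yaw 172.6 tilt [-0.0545 -0.0551] f [ 0.7 -0.2  1.4] gap 1.001
shift units now [ 0.106  1.166 -0.853] turn -0.3
[ 0.9567 -0.0794 -0.0682  1.6585  0.0128  1.0839]
```

```bash
python3 -m jog '[[-1,0,0,0,0],[-1,0,0,0,0],[-1,0,0,0,0],[-1,0,0,0,0]]' >/dev/null; sh T.sh
python3 -m jog '[[-1,0,0,0,0],[-1,0,0,0,0],[-1,0,0,0,0],[-1,0,0,0,0]]' >/dev/null; sh T.sh
```

```text
t 10.02 pos [0.2008 0.4075 0.238 ] yaw 172.64 tilt [-0.0427 -0.0384] f [-0.7  0.   0.7] gap 0.999
shift units now [ 0.177  1.026 -0.589] turn -0.26
[ 0.9567 -0.0801 -0.0492  1.6577  0.0128  1.0839]
t 10.35 pos [0.2025 0.41   0.2422] yaw 172.66 tilt [-0.0376 -0.0311] f [-0.5 -0.5 -0.5] gap 1.0
shift units now [ 0.206  0.968 -0.474] turn -0.24
[ 0.9566 -0.081  -0.0413  1.6576  0.0128  1.0838]
```

```bash
python3 -m jog '[[-1,0,0,-0.3,0],[-1,0,0,-0.3,0],[-1,0,0,-0.3,0],[-1,0,0,0,0],[-1,0,0,0,0],[-1,0,0,0,0],[-1,0,0,0,0]]' >/dev/null; sh T.sh
python3 -m jog '[[-1,0,0,0,0],[-1,0,0,0,0],[-1,0,0,0,0],[-1,0,0,0,0]]' >/dev/null; sh T.sh
```

```text
t 10.93 pos [0.2033 0.4102 0.2768] yaw 172.66 tilt [-0.0402 -0.0347] f [0.1 0.6 0.4] gap 1.001
shift units now [0.193 0.992 0.389] turn -0.24
[ 0.9557 -0.0644  0.0434  1.7301  0.0128  1.0828]
t 11.27 pos [0.2026 0.4093 0.2744] yaw 172.65 tilt [-0.0426 -0.0381] f [-0.2  0.2  0.1] gap 0.995
shift units now [0.181 1.016 0.322] turn -0.25
[ 0.9557 -0.0638  0.0388  1.7291  0.0128  1.0828]
```

```bash
python3 -m jog '[[-1,0,0,-1,0],[-1,0,0,-1,0],[-1,0,0,1,0],[-1,0,0,1,0],[-1,0,0,0,0],[-1,0,0,0,0],[-1,0,0,0,0],[-1,0,0,0,0],[-1,0,0,0,0],[-1,0,0,0,0]]' >/dev/null; sh T.sh
```

```text
t 12.1 pos [0.1998 0.4052 0.2742] yaw 172.61 tilt [-0.0516 -0.0508] f [0.9 0.6 0.3] gap 0.999
shift units now [0.124 1.129 0.297] turn -0.29
[ 0.9555 -0.0602  0.041   1.7434  0.0128  1.0827]
```

```bash
python3 -m jog '[[-1,-0.45,0.88,0,0],[-1,-0.45,0.88,0,0],[-1,0,0,0,0],[-1,0,0,0,0],[-1,0,0,0,0],[-1,0,0,0,0],[-1,0,0,0,0]]' >/dev/null; sh T.sh
python3 -m jog '[[-1,0.45,-0.88,0,0],[-1,0.45,-0.88,0,0],[-1,0,0,0,0],[-1,0,0,0,0],[-1,0,0,0,0],[-1,0,0,0,0],[-1,0,0,0,0]]' >/dev/null; sh T.sh
```

```text
t 12.68 pos [0.2458 0.4724 0.2695] yaw 172.62 tilt [-0.0517 -0.0511] f [-0.2  0.4  0. ] gap 1.003
shift units now [ 1.051 -0.686  0.324] turn -0.28
[0.9579 0.1502 0.2494 1.7415 0.0129 1.085 ]
t 13.27 pos [0.1979 0.4026 0.2729] yaw 172.62 tilt [-0.0541 -0.0545] f [-0.3  0.5  0.2] gap 1.001
shift units now [0.084 1.199 0.255] turn -0.28
[ 0.9558 -0.0643  0.0343  1.7453  0.0128  1.0827]
```

```bash
python3 -m jog '[[-1,0,0,-1,0],[-1,0,0,-1,0],[-1,0,0,-1,0],[-1,0,0,-1,0],[-1,0,0,1,0],[-1,0,0,1,0],[-1,0,0,1,0],[-1,0,0,1,0]]' >/dev/null; sh T.sh
python3 -m jog '[[-1,0,0,0,0],[-1,0,0,0,0],[-1,0,0,0,0],[-1,0,0,-0.25,0],[-1,0,0,-0.25,0],[-1,0,0,-0.25,0],[-1,0,0,-0.25,0],[-1,0,0,0,0],[-1,0,0,0,0],[-1,0,0,0,0]]' >/dev/null; sh T.sh
```

```text
t 13.93 pos [0.2111 0.4204 0.2954] yaw 172.64 tilt [-0.0267 -0.0159] f [0.1 0.4 0.6] gap 1.002
shift units now [0.349 0.715 0.879] turn -0.26
[ 0.9546 -0.0476  0.0975  1.7443  0.0126  1.0826]
t 14.77 pos [0.217  0.4272 0.352 ] yaw 172.63 tilt [-0.0153  0.0002] f [-0.6 -0.9  0.1] gap 0.997
shift units now [0.46  0.516 2.306] turn -0.27
[ 0.9528 -0.0093  0.251   1.8399  0.0126  1.0814]
```

```bash
python3 -c "
from h import *
tgt(.4732,-.0282,.14,172.9)"
```

```text
t 14.77 pos [0.217  0.4272 0.352 ] yaw 172.63 tilt [-0.0153  0.0002] f [-0.6 -0.9  0.1] gap 0.997
shift units now [ -7.892 -10.459   5.199] turn -0.27
```

```bash
sed -i 's/tgt(.*172.9)/tgt(.4732,-.0282,.14,172.9)/' T.sh
python3 -m jog '[[-1,-0.3,-0.4,0.2,0],[-1,-0.5,-0.7,0.35,0],[-1,-0.5,-0.7,0.35,0],[-1,-0.5,-0.7,0.35,0],[-1,-0.5,-0.7,0.35,0],[-1,-0.5,-0.7,0.35,0],[-1,-0.5,-0.7,0.35,0],[-1,-0.5,-0.7,0.35,0],[-1,-0.5,-0.7,0.35,0],[-1,-0.5,-0.7,0.35,0]]'>/dev/null; sh T.sh
python3 -m jog '[[-1,-0.5,-0.7,0.35,0],[-1,-0.5,-0.7,0.35,0],[-1,-0.4,-0.5,0.3,0],[-1,0,0,0,0],[-1,0,0,0,0],[-1,0,0,0,0]]'>/dev/null; sh T.sh
```

```text
t 15.6 pos [0.3819 0.1375 0.2194] yaw 173.56 tilt [0.006  0.0203] f [1.3 0.2 0. ] gap 0.999
shift units now [-2.725 -3.901  1.915] turn 0.66
[ 0.1658 -0.2811 -0.2581  1.5845  0.019   0.2782]
t 16.1 pos [0.4328 0.0458 0.1748] yaw 172.9 tilt [0.0068 0.0188] f [-0.7  0.2  0.9] gap 1.004
shift units now [-1.228 -1.727  0.842] turn -0.0
[-0.0622 -0.2005 -0.2808  1.4848  0.0192  0.0618]
```

```bash
python3 -m jog '[[-1,-0.3,-0.4,0.2,0],[-1,-0.4,-0.6,0.3,0],[-1,-0.4,-0.55,0.3,0],[-1,-0.12,-0.18,0.04,0],[-1,0,0,0,0],[-1,0,0,0,0],[-1,0,0,0,0],[-1,0,0,0,0]]'>/dev/null; sh T.sh
```

```text
t 16.77 pos [ 0.4761 -0.0206  0.1479] yaw 173.81 tilt [0.018  0.0223] f [ 0.8  0.3 -0. ] gap 1.001
shift units now [ 0.056 -0.202  0.193] turn 0.91
[-0.2002 -0.0943 -0.2402  1.4117  0.0254 -0.0921]
```

```bash
sed -i 's/tgt(.*172.9)/tgt(.4732,-.0282,.043,172.9)/' T.sh
python3 -m jog '[[-1,0.03,-0.1,0.3,0.9],[-1,0.03,-0.1,0.4,0],[-1,0,0,0.4,0],[-1,0,0,0.3,0],[-1,0,0,0.2,0],[-1,0,0,0,0],[-1,0,0,0,0]]'>/dev/null; sh T.sh
```

```text
t 17.35 pos [ 0.4732 -0.023   0.082 ] yaw 173.1 tilt [0.0231 0.0221] f [0.7 0.6 0. ] gap 1.003
shift units now [ 0.005 -0.154  0.972] turn 0.2
[-0.2069 -0.0777 -0.3575  1.273   0.0263 -0.0866]
```

```bash
python3 -m jog '[[-1,0,-0.1,0.2,0.2],[-1,0,-0.06,0.3,0],[-1,0,0,0.2,0],[-1,0,0,0.1,0],[-1,0,0,0.05,0],[-1,0,0,0,0],[-1,0,0,0,0]]'>/dev/null; sh T.sh
```

```text
t 17.93 pos [ 0.4753 -0.0295  0.0483] yaw 172.87 tilt [0.0284 0.0206] f [-0.4  0.5 -0.6] gap 1.003
shift units now [0.06  0.022 0.131] turn -0.03
[-0.2196 -0.0522 -0.4027  1.1971  0.0263 -0.0951]
```

Run:
```python
from h import *
im,d=shot("top","top1"); crop(im[:,:,::-1],280,350,160,240,8,"pics/t1.png")
im,d=shot("side","side1"); crop(im[:,:,::-1],240,340,160,240,8,"pics/s1.png")
```

```text
(no output)
```

View pics/t1.png

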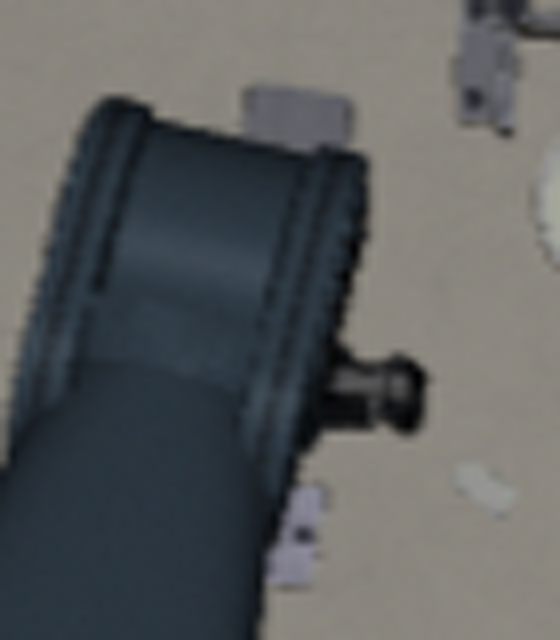

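View pics/s1.png

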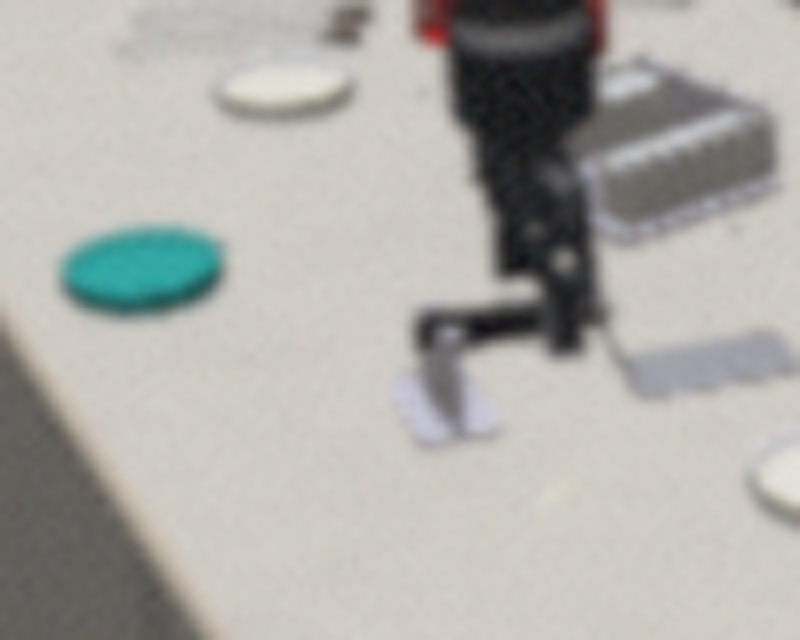

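```bash
python3 -m jog '[[-1,0.04,0.02,0.1,0],[0.3,0,0,0,0],[0.3,0,0,0,0],[0.4,0,0,0,0],[0.5,0,0,0,0],[0.7,0,0,0,0],[1,0,0,0,0],[1,0,0,0,0],[1,0,0,0,0],[1,0,0,0,0]]' 40; sh T.sh
```

```text
t: 18.87
position: [0.4754, -0.0286, 0.046]
eef_rot: [0.193, 3.105, 0.033]
ft_force: [0.0, 1.1, 0.8]
finger_gap: 0.178
t 18.87 pos [ 0.4754 -0.0286  0.046 ] yaw 172.88 tilt [0.032  0.0194] f [0.  1.1 0.8] gap 0.178
shift units now [0.057 0.001 0.074] turn -0.02
[-0.2174 -0.0545 -0.4096  1.1886  0.0259 -0.0931]
```

```bash
python3 -m jog '[[1,0,0,0.06,0],[1,0,0,0.06,0],[1,0,0,0.06,0],[1,0,0,0.06,0],[1,0,0,0.06,0]]' 100; sh T.sh
python3 - <<'E'
from h import *
im,d=shot("side","side2"); crop(im[:,:,::-1],240,340,160,240,8,"pics/s2.png")
E
```

```text
t: 19.28
position: [0.4756, -0.0285, 0.0461]
eef_rot: [0.192, 3.104, 0.03]
ft_force: [-5.5, 1.2, 12.4]
finger_gap: 0.168
t 19.28 pos [ 0.4756 -0.0285  0.0461] yaw 172.92 tilt [0.0324 0.0174] f [-5.5  1.2 12.4] gap 0.168
shift units now [ 0.062 -0.001  0.075] turn 0.02
[-0.216  -0.0547 -0.4097  1.1878  0.024  -0.0924]
```

View pics/s2.png

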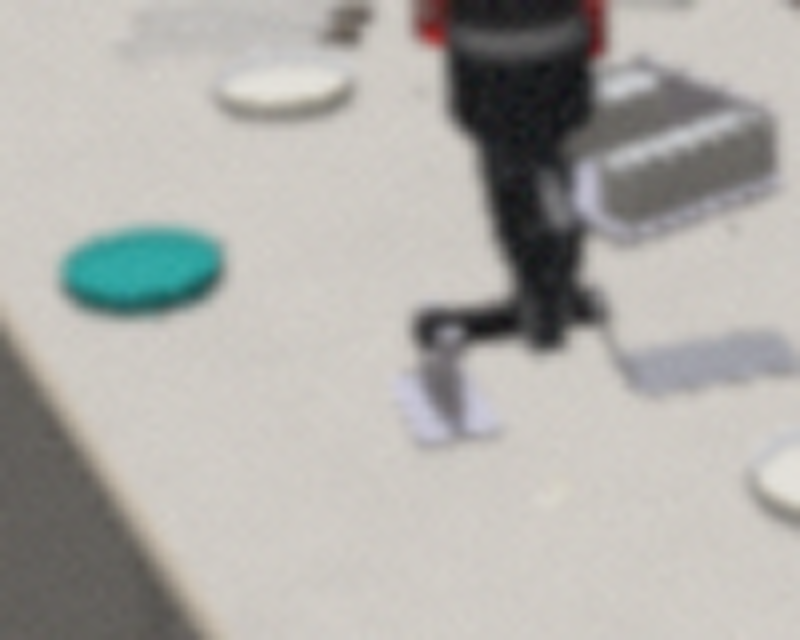

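```bash
python3 -m jog '[[1,0,0,0.1,0],[1,0,0,0.1,0],[1,0,0,0.1,0],[1,0,0,0.1,0],[1,0,0,0.1,0],[1,0,0,0.1,0],[1,0,0,0.1,0],[1,0,0,0.1,0]]'; sh T.sh
```

```text
t: 20.0
position: [0.4756, -0.0284, 0.046]
eef_rot: [0.189, 3.103, 0.021]
ft_force: [-10.2, 1.6, 20.5]
finger_gap: 0.165
t 20.0 pos [ 0.4756 -0.0284  0.046 ] yaw 173.02 tilt [0.0336 0.0118] f [-10.2   1.6  20.5] gap 0.165
shift units now [ 0.063 -0.004  0.073] turn 0.12
[-0.2122 -0.0564 -0.4116  1.1853  0.0186 -0.0905]
```

```bash
python3 -m jog '[[1,0.02,0,0.12,0],[1,0.02,0,0.12,0],[1,0.02,0,0.12,0],[1,0.02,0,0.12,0],[1,0.02,0,0.12,0],[1,0.02,0,0.12,0],[1,0.02,0,0.12,0],[1,0.02,0,0.12,0],[1,0,0,0.1,0],[1,0,0,0.1,0]]'; sh T.sh
```

```text
t: 20.83
position: [0.4756, -0.0283, 0.046]
eef_rot: [0.187, 3.088, 0.012]
ft_force: [-9.2, 1.5, 21.3]
finger_gap: 0.169
t 20.83 pos [ 0.4756 -0.0283  0.046 ] yaw 173.06 tilt [0.0482 0.0047] f [-9.2  1.5 21.3] gap 0.169
shift units now [ 0.064 -0.005  0.071] turn 0.16
[-0.2096 -0.0729 -0.4277  1.1698  0.0146 -0.0883]
```

```bash
sed -i 's/tgt(.*)/tgt(.362,-.1884,.08,178.2)/;s/; print.*/"/' T.sh; cat T.sh
python3 -m jog '[[1,0,0,-0.3,0],[1,0,0,-0.4,0],[1,0,0,-0.4,0],[1,0,0,-0.2,0],[1,0,0,0,0],[1,0,0,0,0],[1,0,0,0,0]]'; sh T.sh
python3 - <<'E'
from h import *
im,d=shot("side","side3"); crop(im[:,:,::-1],240,340,160,240,8,"pics/s3.png")
E
```

```text
python3 -c "
from h import *
tgt(.362,-.1884,.08,178.2)"
t: 21.42
position: [0.4712, -0.028, 0.0991]
eef_rot: [0.187, 3.092, 0.013]
ft_force: [0.7, -0.7, -1.5]
finger_gap: 0.169
t 21.42 pos [ 0.4712 -0.028   0.0991] yaw 173.07 tilt [0.0447 0.0057] f [ 0.7 -0.7 -1.5] gap 0.169
shift units now [ 2.245 -4.313  0.332] turn -5.13
```

View pics/s3.png

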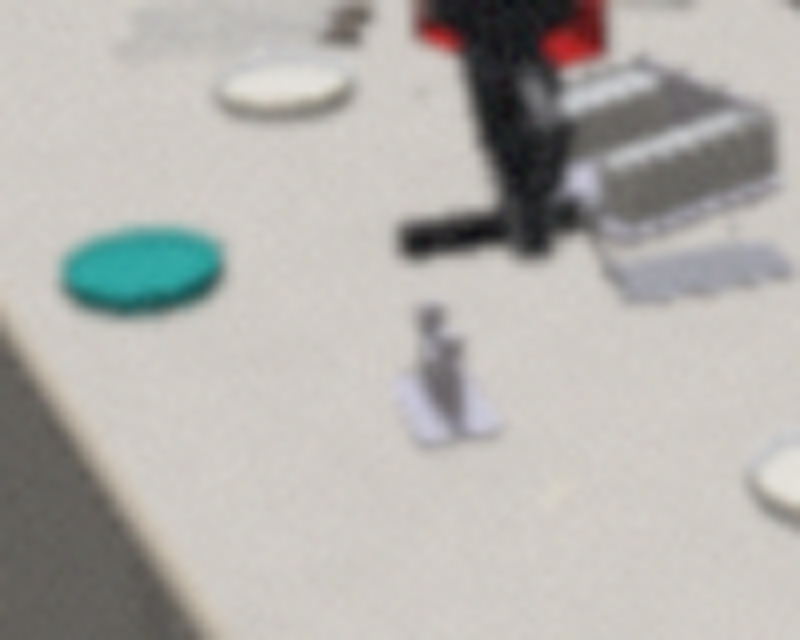

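```bash
python3 -m jog '[[1,0.3,-0.3,0,-5],[1,0.35,-0.6,0,0],[1,0.35,-0.7,0,0],[1,0.35,-0.7,0,0],[1,0.3,-0.6,0,0],[1,0.2,-0.4,0,0],[1,0,0,0,0],[1,0,0,0,0],[1,0,0,0,0]]'; sh T.sh
```

```text
t: 22.22
position: [0.3842, -0.1577, 0.0835]
eef_rot: [0.04, 3.112, 0.023]
ft_force: [-0.3, 0.3, -1.5]
finger_gap: 0.167
t 22.22 pos [ 0.3842 -0.1577  0.0835] yaw 178.53 tilt [0.0298 0.0141] f [-0.3  0.3 -1.5] gap 0.167
shift units now [ 0.537 -0.783  0.059] turn 0.33
```

```bash
python3 -m jog '[[1,0.2,-0.3,-0.05,0.3],[1,0.2,-0.3,-0.05,0],[1,0.12,-0.15,0,0],[1,0,0,0,0],[1,0,0,0,0],[1,0,0,0,0]]'; sh T.sh
python3 - <<'E'
from h import *
im,d=shot("top","top4"); crop(im[:,:,::-1],320,395,150,225,8,"pics/t4.png")
im,d=shot("side","side4"); crop(im[:,:,::-1],270,390,170,245,6,"pics/s4.png")
E
```

```text
t: 22.72
position: [0.3636, -0.1825, 0.0842]
eef_rot: [0.035, 3.113, 0.031]
ft_force: [0.5, 0.2, -0.9]
finger_gap: 0.167
t 22.72 pos [ 0.3636 -0.1825  0.0842] yaw 178.7 tilt [0.0284 0.0199] f [ 0.5  0.2 -0.9] gap 0.167
shift units now [ 0.04 -0.15  0.1 ] turn 0.5
```

View pics/t4.png

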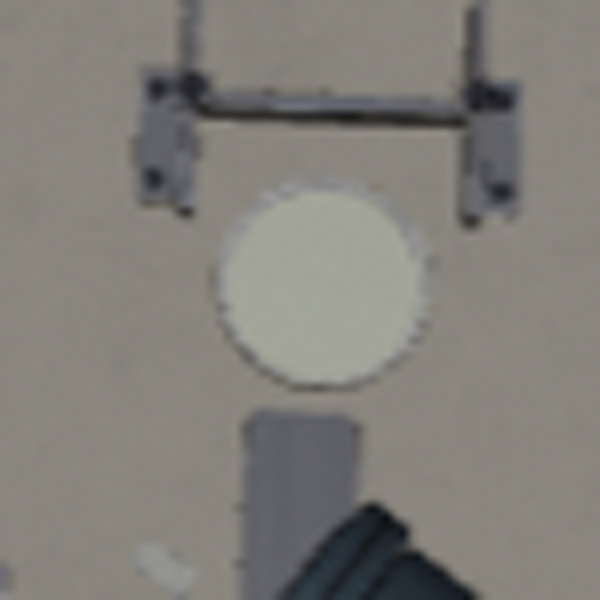

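View pics/s4.png

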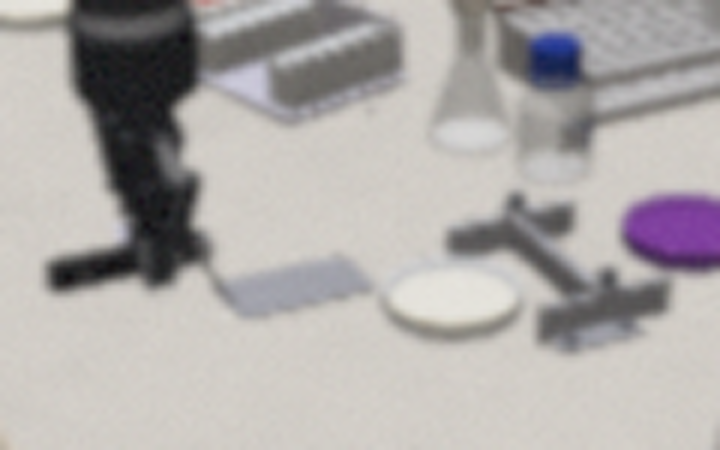

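Run:
```python
from h import *
p=plane("top",un([(245,410),(360,412)],320,150,8),.037); print(p, p.mean(0))
e=plane("top",un([(243,430),(240,580)],320,150,8),.038); d=e[0]-e[1]; print(np.degrees(np.arctan2(d[1],d[0])))
```

```text
[[ 0.5033301  -0.16036904  0.037     ]
 [ 0.50298525 -0.20852209  0.037     ]] [ 0.50315768 -0.18444556  0.037     ]
-0.8968255447102902
```

```bash
sed -i 's/tgt(.*)/tgt(.355,-.1882,.047,178.2)/' T.sh
python3 -m jog '[[1,0.1,-0.1,0.2,0.5],[1,0.1,-0.05,0.3,0],[1,0,0,0.2,0],[1,0,0,0.05,0],[1,0,0,0,0],[1,0,0,0,0]]'; sh T.sh
```

```text
t: 23.32
position: [0.3565, -0.1869, 0.0511]
eef_rot: [0.046, 3.113, 0.032]
ft_force: [-0.4, -0.5, -0.3]
finger_gap: 0.166
t 23.32 pos [ 0.3565 -0.1869  0.0511] yaw 178.29 tilt [0.0284 0.0201] f [-0.4 -0.5 -0.3] gap 0.166
shift units now [ 0.04  -0.035  0.101] turn 0.09
```

```bash
python3 -m jog '[[1,0,-0.03,0.1,0],[1,0,0,0.1,0],[1,0,0,0.12,0],[1,0,0,0.12,0],[1,0,0,0.12,0],[1,0,0,0.12,0],[1,0,0,0.12,0],[1,0,0,0.12,0]]'; sh T.sh
python3 -m jog '[[1,0,0,0.12,0],[1,0,0,0.12,0],[1,0,0,0.12,0],[1,0,0,0.12,0],[1,0,0,0.12,0],[1,0,0,0.12,0],[1,0,0,0.12,0],[1,0,0,0.12,0]]'; sh T.sh
```

```text
t: 23.98
position: [0.3565, -0.1898, 0.0443]
eef_rot: [0.043, 3.117, 0.021]
ft_force: [-12.9, 6.2, 25.6]
finger_gap: 0.167
t 23.98 pos [ 0.3565 -0.1898  0.0443] yaw 178.42 tilt [0.0244 0.0135] f [-12.9   6.2  25.6] gap 0.167
shift units now [ 0.036  0.04  -0.068] turn 0.22
t: 24.65
position: [0.3567, -0.1901, 0.0444]
eef_rot: [0.036, 3.119, 0.015]
ft_force: [-12.4, 6.1, 24.9]
finger_gap: 0.171
t 24.65 pos [ 0.3567 -0.1901  0.0444] yaw 178.67 tilt [0.0228 0.0093] f [-12.4   6.1  24.9] gap 0.171
shift units now [ 0.041  0.046 -0.065] turn 0.47
```

Run:
```python
from h import *
o=observe(); print(o["ft_force"],o["ft_torque"])
im,d=shot("side","side5"); crop(im[:,:,::-1],270,370,190,240,8,"pics/s5.png")
```

```text
[-12.41959605   6.11259074  24.90598409] [1.48002514 1.88052992 0.27040251]
```

View pics/s5.png

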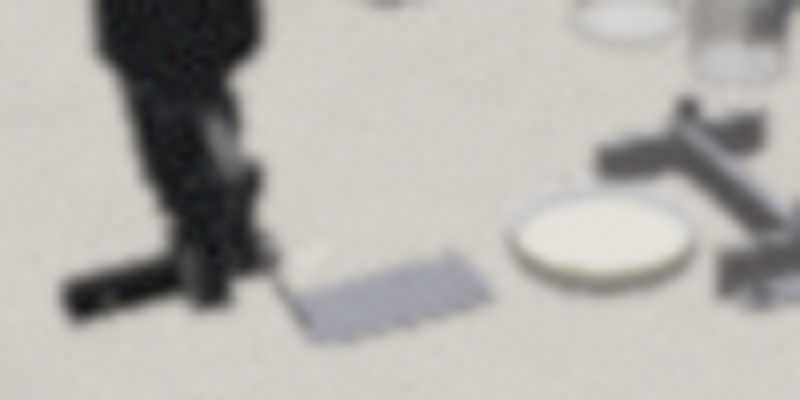

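```bash
python3 -m jog '[[1,0.2,0,-0.3,0],[1,0.1,0,-0.3,0],[1,0,0,-0.3,0],[1,0,0,0,0]]' 20; sh T.sh
python3 - <<'E'
from h import *
im,d=shot("side","side6"); crop(im[:,:,::-1],270,370,180,240,8,"pics/s6.png")
E
python3 -m jog '[[1,0,0,0.8,0],[1,0,0,-1,0],[1,0,0,0.6,0],[1,0,0,0,0],[1,0,0,0,0]]' 20; sh T.sh
python3 - <<'E'
from h import *
im,d=shot("side","side7"); crop(im[:,:,::-1],270,370,180,240,8,"pics/s7.png")
E
```

```text
t: 25.03
position: [0.345, -0.1913, 0.0852]
eef_rot: [0.035, 3.114, 0.009]
ft_force: [1.6, -0.2, -1.3]
finger_gap: 0.169
t 25.03 pos [ 0.345  -0.1913  0.0852] yaw 178.71 tilt [0.0273 0.0057] f [ 1.6 -0.2 -1.3] gap 0.169
shift units now [-0.221  0.076  0.961] turn 0.51
t: 25.5
position: [0.3258, -0.1748, 0.0465]
eef_rot: [-0.037, -3.12, -0.07]
ft_force: [-2.0, 0.3, 9.8]
finger_gap: 0.164
t 25.5 pos [ 0.3258 -0.1748  0.0465] yaw 178.68 tilt [-0.0205  0.0453] f [-2.   0.3  9.8] gap 0.164
shift units now [-0.737 -0.317 -0.042] turn 0.48
```

View pics/s6.png

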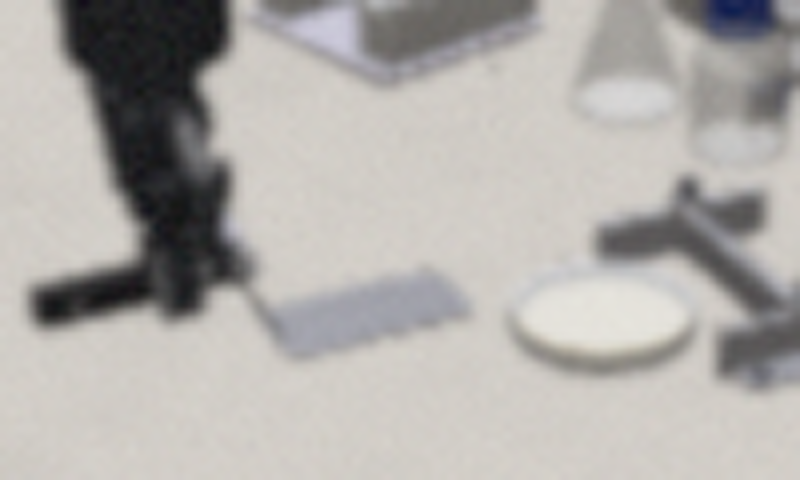

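View pics/s7.png

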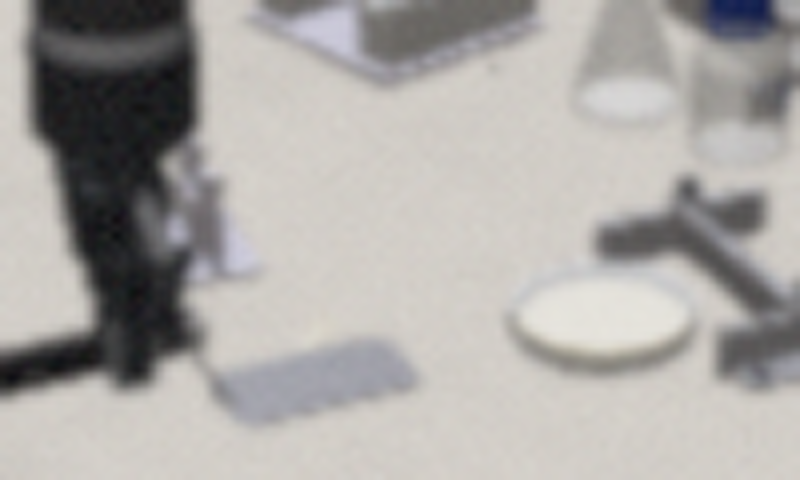

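Run:
```python
from h import *
im=cv2.imread("pics/side7.png"); crop(im,255,330,205,240,10,"pics/s7b.png")
```

```text
(no output)
```

View pics/s7b.png

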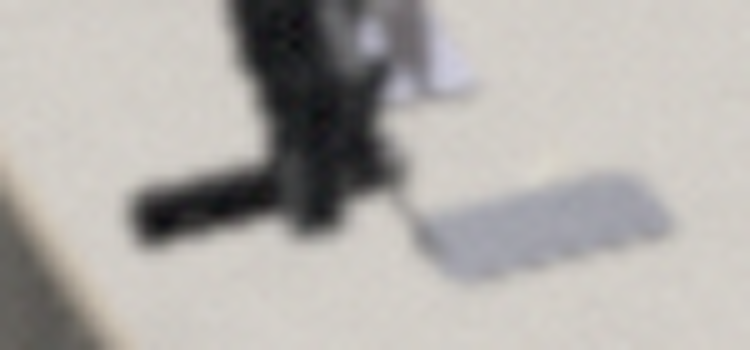

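```bash
cat >> h.py <<'E'
def overlay(png,cam,grip,yaw,pitch,roll,u0,u1,v0,v1,k,out):
    im=cv2.imread(png); c=cv2.resize(im[v0:v1,u0:u1],None,fx=k,fy=k,interpolation=cv2.INTER_CUBIC)
    Rm=R.from_euler('ZYX',[np.radians(yaw),pitch,roll]).as_matrix()  # pitch + = tip down
    def L(P,col):
        w=np.array(P)@Rm.T+grip; q=(proj(cam,w)-[u0,v0]+.5)*k-.5
        cv2.polylines(c,[np.round(q).astype(int).reshape(-1,1,2)],True,col,1)
    L([[46,24,-45],[140,24,-45],[140,-24,-45],[46,-24,-45]]*np.array(.001),(0,0,255))
    for z in(10,-10): L([[-65,8,z],[35,8,z],[35,-8,z],[-65,-8,z]]*np.array(.001),(0,255,0))
    cv2.imwrite(out,c)
E
python3 - <<'E'
from h import *
a=overlay("pics/side7.png","side",[.3258,-.1748,.045],-1.3,0,0,255,330,205,240,10,"pics/o7.png")
overlay("pics/side4.png","side",[.3636,-.1825,.083],-1.3,0,0,262,337,195,235,10,"pics/o4.png")
cv2.imwrite("pics/oo.png",np.vstack([cv2.imread("pics/o7.png")[:280],cv2.imread("pics/o4.png")[:310]]))
E
```

```text
(no output)
```

View pics/oo.png

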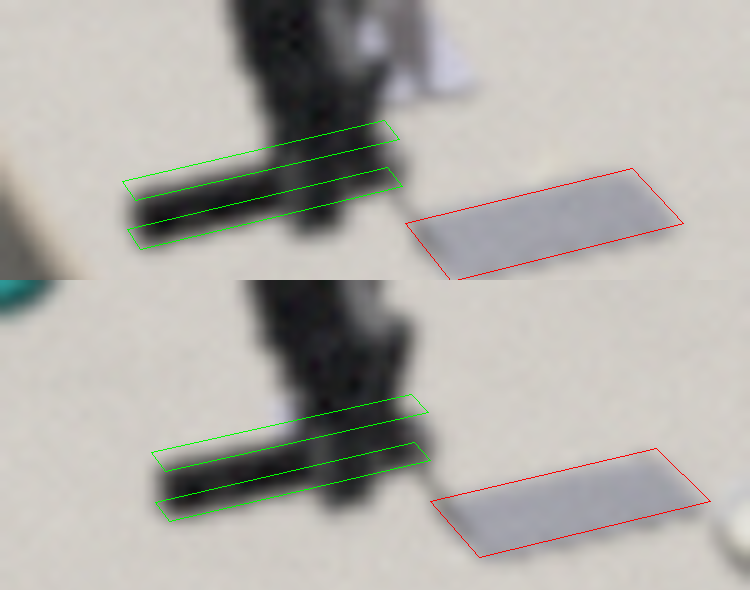

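```bash
sed -i 's/tgt(.*)/tgt(.355,-.1882,.047,178.2)/' T.sh
python3 -m jog '[[1,0,-0.1,-0.05,0.5],[1,-0.1,-0.12,0,0],[1,-0.2,-0.12,0,0],[1,-0.2,0,0,0],[1,0,0,0,0],[1,0,0,0,0]]' 25; sh T.sh
```

```text
t: 26.05
position: [0.3529, -0.1956, 0.055]
eef_rot: [-0.051, -3.129, -0.058]
ft_force: [-0.2, 0.4, -0.4]
finger_gap: 0.165
t 26.05 pos [ 0.3529 -0.1956  0.055 ] yaw 178.13 tilt [-0.0108  0.0372] f [-0.2  0.4 -0.4] gap 0.165
shift units now [-0.048  0.178  0.206] turn -0.07
```

```bash
python3 -m jog '[[1,0,0.1,0.08,0],[1,0,0.06,0.08,0],[1,0,0,0.06,0],[1,0,0,0.02,0],[1,0,0,0.02,0]]' 25; sh T.sh
python3 - <<'E'
from h import *
im,d=shot("side","side8"); p=observe()["position"]
overlay("pics/side8.png","side",p-[0,0,.001],-1.8,0,0,262,337,200,235,10,"pics/o8.png")
E
```

```text
t: 26.47
position: [0.3536, -0.1887, 0.0461]
eef_rot: [-0.05, -3.13, -0.055]
ft_force: [-3.9, 0.8, 8.0]
finger_gap: 0.161
t 26.47 pos [ 0.3536 -0.1887  0.0461] yaw 178.17 tilt [-0.0101  0.0351] f [-3.9  0.8  8. ] gap 0.161
shift units now [-0.034  0.013 -0.023] turn -0.03
```

View pics/o8.png

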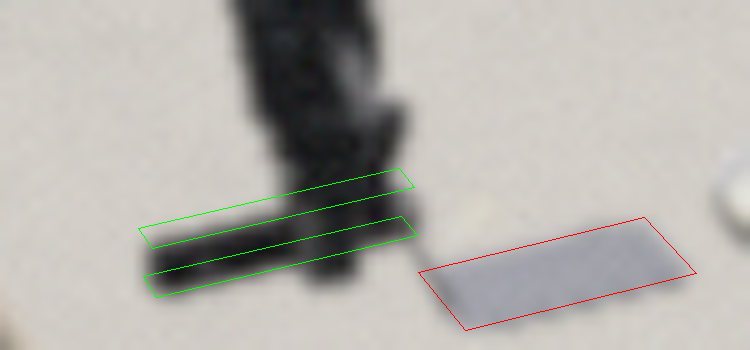

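```bash
python3 -m jog '[[1,-0.1,0,0.01,0],[1,-0.12,0,0.01,0],[1,-0.12,0,0.01,0],[1,-0.12,0,0.01,0]]' 25; sh T.sh
```

```text
t: 26.85
position: [0.3708, -0.1897, 0.0463]
eef_rot: [-0.053, -3.127, -0.05]
ft_force: [-4.1, 0.1, 5.9]
finger_gap: 0.166
t 26.85 pos [ 0.3708 -0.1897  0.0463] yaw 178.07 tilt [-0.013   0.0322] f [-4.1  0.1  5.9] gap 0.166
shift units now [ 0.396  0.025 -0.011] turn -0.13
```

Smooth sliding at ~6 N. Keep going to push the dish.

```bash
sed -i 's/tgt(.*)/tgt(.488,-.1926,.047,178.2)/' T.sh
python3 -m jog '[[1,-0.12,0,0.01,0],[1,-0.12,0,0.01,0],[1,-0.12,0,0.01,0],[1,-0.12,0,0.01,0]]' 25; sh T.sh
python3 -m jog '[[1,-0.12,0,0.01,0],[1,-0.12,0,0.01,0],[1,-0.12,0,0.01,0],[1,-0.12,0,0.01,0]]' 25; sh T.sh
python3 - <<'E'
from h import *
im,d=shot("side","side9"); p=observe()["position"]
overlay("pics/side9.png","side",p-[0,0,.001],-1.8,0,0,270,350,195,235,9,"pics/o9.png")
im,d=shot("top","top9"); crop(im[:,:,::-1],330,390,150,210,8,"pics/t9.png")
E
```

```text
t: 27.18
position: [0.3905, -0.1912, 0.0463]
eef_rot: [-0.054, -3.124, -0.046]
ft_force: [-4.8, 0.4, 5.4]
finger_gap: 0.165
t 27.18 pos [ 0.3905 -0.1912  0.0463] yaw 178.03 tilt [-0.0167  0.0295] f [-4.8  0.4  5.4] gap 0.165
shift units now [-2.437  0.051 -0.059] turn -0.17
t: 27.52
position: [0.4075, -0.1921, 0.0462]
eef_rot: [-0.055, -3.113, -0.042]
ft_force: [-21.3, 1.0, 18.3]
finger_gap: 0.165
t 27.52 pos [ 0.4075 -0.1921  0.0462] yaw 178.0 tilt [-0.0274  0.0273] f [-21.3   1.   18.3] gap 0.165
shift units now [-2.011  0.06  -0.076] turn -0.2
```

View pics/o9.png

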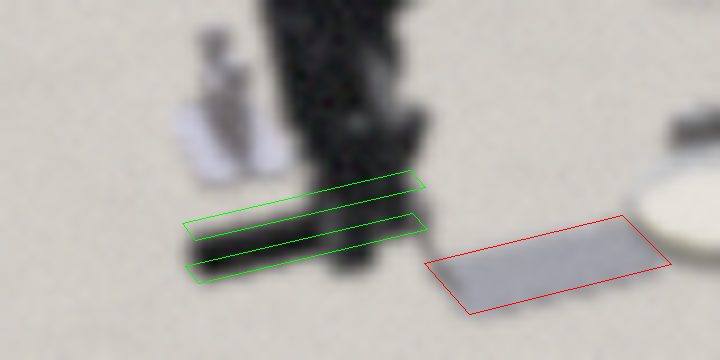

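View pics/t9.png

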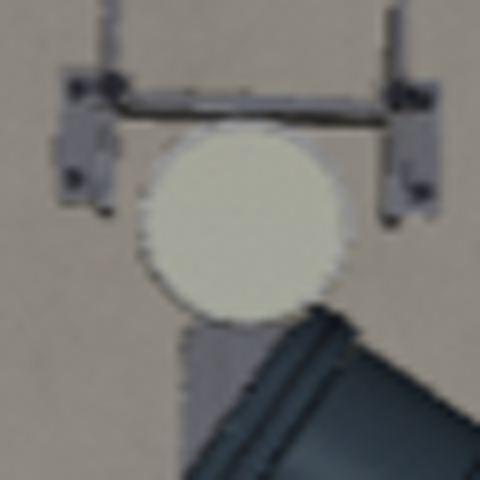

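```bash
python3 -m jog '[[1,-0.1,0,-0.01,0.2],[1,-0.1,0,-0.01,0],[1,-0.1,0,-0.01,0]]' 25; sh T.sh
```

```text
t: 27.87
position: [0.4083, -0.1916, 0.0477]
eef_rot: [-0.062, -3.084, -0.04]
ft_force: [-13.9, -0.6, 9.6]
finger_gap: 0.168
t 27.87 pos [ 0.4083 -0.1916  0.0477] yaw 177.72 tilt [-0.056   0.0272] f [-13.9  -0.6   9.6] gap 0.168
shift units now [-1.991  0.056 -0.094] turn -0.48
```

```bash
python3 -m jog '[[1,-0.15,0,0,-0.2],[1,-0.15,0,0,0],[1,-0.15,0,0,0]]' 40; sh T.sh
python3 - <<'E'
from h import *
o=observe();print(o["ft_torque"])
im,d=shot("side","side10"); p=o["position"]
overlay("pics/side10.png","side",p-[0,0,.001],-2,0,0,270,350,195,235,9,"pics/o10.png")
E
```

```text
t: 28.12
position: [0.4083, -0.1909, 0.0461]
eef_rot: [-0.062, -3.04, -0.038]
ft_force: [-17.8, 0.2, 12.3]
finger_gap: 0.168
t 28.12 pos [ 0.4083 -0.1909  0.0461] yaw 177.74 tilt [-0.1003  0.0267] f [-17.8   0.2  12.3] gap 0.168
shift units now [-1.98   0.041 -0.223] turn -0.46
[-0.27514785  2.9097698   0.061243  ]
```

View pics/o10.png

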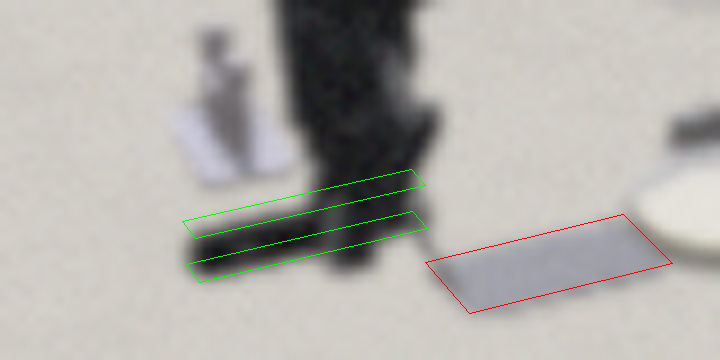

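```bash
python3 -m jog '[[1,0.1,0,0,0.2],[1,0,0,0,0],[1,0,0,0,0],[1,-0.15,0,-0.04,0],[1,-0.15,0,-0.04,0],[1,-0.15,0,-0.04,0]]' 100; sh T.sh
python3 - <<'E'
from h import *
o=observe();print(o["ft_torque"])
im,d=shot("side","side11"); p=o["position"]
overlay("pics/side11.png","side",p-[0,0,.001],-2,0,0,270,350,195,235,9,"pics/o11.png")
E
```

```text
t: 28.67
position: [0.4095, -0.1903, 0.0493]
eef_rot: [-0.069, -3.003, -0.036]
ft_force: [-16.3, 0.2, 10.7]
finger_gap: 0.171
t 28.67 pos [ 0.4095 -0.1903  0.0493] yaw 177.45 tilt [-0.1365  0.027 ] f [-16.3   0.2  10.7] gap 0.171
shift units now [-1.953  0.033 -0.213] turn -0.75
[-0.16762783  2.81412609  0.01822345]
```

View pics/o11.png

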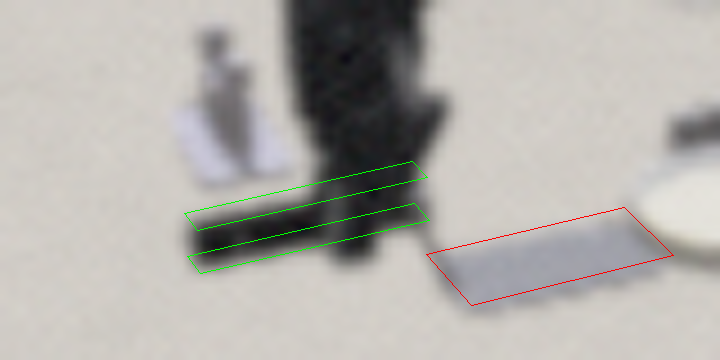

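```bash
python3 -m jog '[[1,0.3,0,-0.1,0],[1,0.3,0,-0.1,0],[1,0,0,-1,0],[1,0,0,-1,0],[1,0,0,-1,0],[1,0,0,-1,0]]' 100; sh T.sh
python3 -m jog '[[1,0,0,1,0],[1,0,0,1,0],[1,0,0,1,0],[1,0,0,0,0],[1,0,0,0,0],[1,0,0,0,0],[1,0,0,0,0]]' 100; sh T.sh
```

```text
t: 29.22
position: [0.3988, -0.1836, 0.1977]
eef_rot: [-0.064, -2.965, -0.083]
ft_force: [0.8, -0.4, -0.5]
finger_gap: 0.164
t 29.22 pos [ 0.3988 -0.1836  0.1977] yaw 177.81 tilt [-0.1726  0.059 ] f [ 0.8 -0.4 -0.5] gap 0.164
shift units now [-2.861 -0.312  3.305] turn -0.39
t: 29.8
position: [0.3969, -0.1835, 0.0907]
eef_rot: [-0.06, -3.0, -0.062]
ft_force: [0.7, 0.5, -1.2]
finger_gap: 0.168
t 29.8 pos [ 0.3969 -0.1835  0.0907] yaw 177.85 tilt [-0.1387  0.0437] f [ 0.7  0.5 -1.2] gap 0.168
shift units now [-2.416 -0.171  0.755] turn -0.35
```

```bash
python3 -m jog '[[1,0.1,0,-1,0],[1,0.1,0,-1,0],[1,0,0,-1,0],[1,0,0,-1,0],[1,0,0,1,0],[1,0,0,1,0],[1,0,0,1,0],[1,0,0,0.9,0]]' 100; sh T.sh
python3 -m jog '[[1,0,0,-0.2,0],[1,0,0,-0.25,0],[1,0,0,0,0],[1,0,0,0,0],[1,0,0,0,0]]' 100; sh T.sh
```

```text
t: 30.47
position: [0.4194, -0.2004, 0.1378]
eef_rot: [-0.062, -3.07, -0.003]
ft_force: [-0.0, -0.1, -2.6]
finger_gap: 0.17
t 30.47 pos [ 0.4194 -0.2004  0.1378] yaw 177.69 tilt [-0.0713  0.0031] f [-0.  -0.1 -2.6] gap 0.17
shift units now [-1.864  0.264  2.142] turn -0.51
t: 30.88
position: [0.4221, -0.2008, 0.1618]
eef_rot: [-0.062, -3.072, -0.001]
ft_force: [0.4, -0.1, -1.6]
finger_gap: 0.167
t 30.88 pos [ 0.4221 -0.2008  0.1618] yaw 177.7 tilt [-0.0691  0.0024] f [ 0.4 -0.1 -1.6] gap 0.167
shift units now [-1.833  0.273  2.75 ] turn -0.5
```

```bash
sed -i 's/tgt(.*)/tgt(.384,-.1891,.05,178.2)/' T.sh
python3 -m jog '[[1,0.2,0.05,0.3,0.5],[1,0.25,0.08,0.4,0],[1,0.25,0.08,0.4,0],[1,0.15,0.05,0.4,0],[1,0,0,0.4,0],[1,0,0,0.3,0],[1,0,0,0,0],[1,0,0,0,0]]' 100; sh T.sh
python3 - <<'E'
from h import *
o=observe()
im,d=shot("side","side12"); p=o["position"]
overlay("pics/side12.png","side",p-[0,0,.001],-2,0,0,265,345,190,235,9,"pics/o12.png")
E
```

```text
t: 31.55
position: [0.4023, -0.2016, 0.1001]
eef_rot: [-0.077, -3.116, 0.043]
ft_force: [0.7, 0.1, -1.2]
finger_gap: 0.167
t 31.55 pos [ 0.4023 -0.2016  0.1001] yaw 177.14 tilt [-0.0246 -0.0267] f [ 0.7  0.1 -1.2] gap 0.167
shift units now [0.444 0.326 1.255] turn -1.06
```

View pics/o12.png

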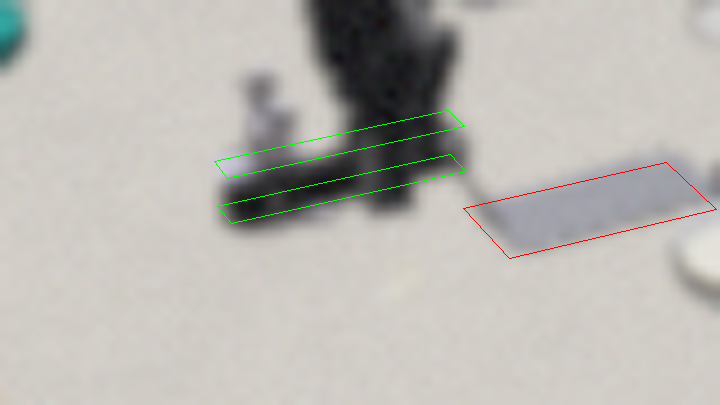

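```bash
python3 -m jog '[[1,0.1,0.1,0.7,-0.5],[1,0.1,0.1,-0.8,-0.5],[1,0.1,0.1,0,0],[1,0,0,0,0],[1,0,0,0,0],[1,0,0,0,0]]' 100; sh T.sh
```

```text
t: 32.1
position: [0.3718, -0.1761, 0.0841]
eef_rot: [-0.046, -3.08, 0.005]
ft_force: [0.1, -0.1, -1.5]
finger_gap: 0.166
t 32.1 pos [ 0.3718 -0.1761  0.0841] yaw 178.26 tilt [-0.0615 -0.0025] f [ 0.1 -0.1 -1.5] gap 0.166
shift units now [-0.366 -0.312  0.832] turn 0.06
```

```bash
python3 -m jog '[[1,-0.05,-0.12,0.2,0],[1,-0.05,-0.12,0.25,0],[1,0,-0.06,0.2,0],[1,0,0,0.1,0],[1,0,0,0,0],[1,0,0,0,0]]' 100; sh T.sh
python3 - <<'E'
from h import *
o=observe()
im,d=shot("side","side13"); p=o["position"]
overlay("pics/side13.png","side",p-[0,0,.001],-1.8,0,0,265,345,195,240,9,"pics/o13.png")
E
```

```text
t: 32.6
position: [0.3836, -0.1971, 0.0592]
eef_rot: [-0.049, -3.097, 0.024]
ft_force: [-0.1, 0.7, -2.1]
finger_gap: 0.168
t 32.6 pos [ 0.3836 -0.1971  0.0592] yaw 178.17 tilt [-0.0445 -0.0145] f [-0.1  0.7 -2.1] gap 0.168
shift units now [-0.014  0.203  0.228] turn -0.03
```

View pics/o13.png

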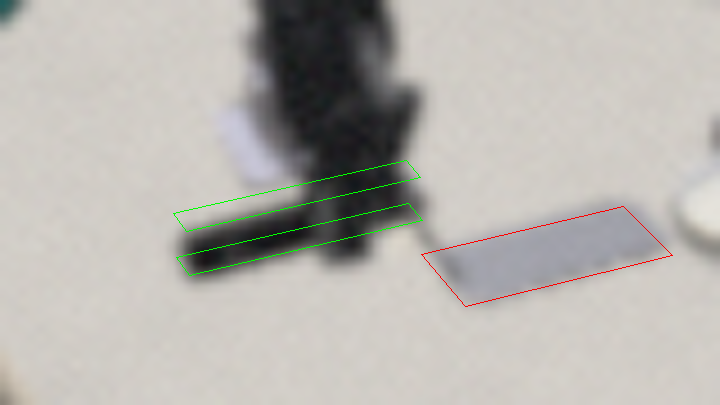

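```bash
python3 -m jog '[[1,0,0.1,0.1,0],[1,0,0.08,0.12,0],[1,0,0,0.08,0],[1,0,0,0.03,0],[1,0,0,0,0]]' 20; sh T.sh
python3 - <<'E'
from h import *
o=observe(); print(o["ft_torque"])
im,d=shot("side","side14"); p=o["position"]
overlay("pics/side14.png","side",p-[0,0,.001],-1.8,0,0,265,345,195,240,9,"pics/o14.png")
E
```

```text
t: 33.07
position: [0.3831, -0.1887, 0.0448]
eef_rot: [-0.048, -3.097, 0.023]
ft_force: [0.4, -0.3, -1.5]
finger_gap: 0.166
t 33.07 pos [ 0.3831 -0.1887  0.0448] yaw 178.21 tilt [-0.0444 -0.0141] f [ 0.4 -0.3 -1.5] gap 0.166
shift units now [-0.018 -0.012 -0.13 ] turn 0.01
[0.00102881 0.01506819 0.00880842]
```

View pics/o14.png

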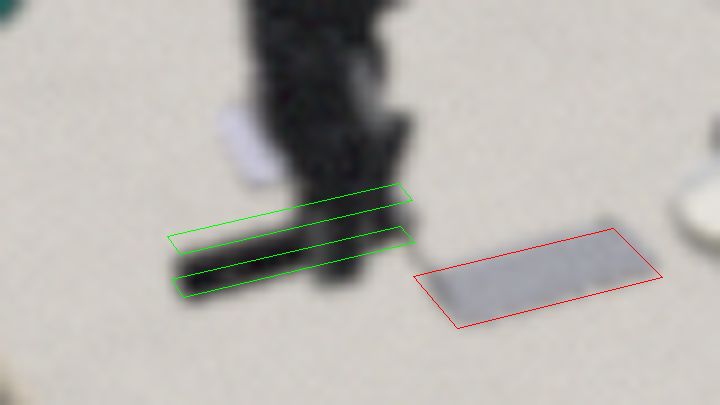

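```bash
python3 -m jog '[[1,-0.08,0,-0.04,0],[1,-0.1,0,0,0],[1,-0.1,0,0,0],[1,-0.1,0,0,0],[1,-0.1,0,0,0]]' 20; sh T.sh
```

```text
t: 33.53
position: [0.4029, -0.1895, 0.0463]
eef_rot: [-0.049, -3.095, 0.024]
ft_force: [-10.5, 0.9, 3.7]
finger_gap: 0.167
t 33.53 pos [ 0.4029 -0.1895  0.0463] yaw 178.17 tilt [-0.0463 -0.015 ] f [-10.5   0.9   3.7] gap 0.167
shift units now [ 0.476 -0.007 -0.072] turn -0.03
```

```bash
python3 -m jog '[[1,-0.1,0,0,0],[1,-0.1,0,0.01,0],[1,-0.1,0,0.01,0]]' 20; sh T.sh
python3 - <<'E'
from h import *
o=observe(); print(o["ft_torque"])
im,d=shot("side","side15"); p=o["position"]
overlay("pics/side15.png","side",p-[0,0,.001],-1.8,0,0,270,350,195,240,9,"pics/o15.png")
E
```

```text
t: 33.78
position: [0.4062, -0.1891, 0.044]
eef_rot: [-0.05, -3.071, 0.025]
ft_force: [-17.2, -0.6, 15.5]
finger_gap: 0.168
t 33.78 pos [ 0.4062 -0.1891  0.044 ] yaw 178.09 tilt [-0.0706 -0.0149] f [-17.2  -0.6  15.5] gap 0.168
shift units now [ 0.564 -0.02  -0.111] turn -0.11
[ 0.09372324  2.95143045 -0.03658423]
```

View pics/o15.png

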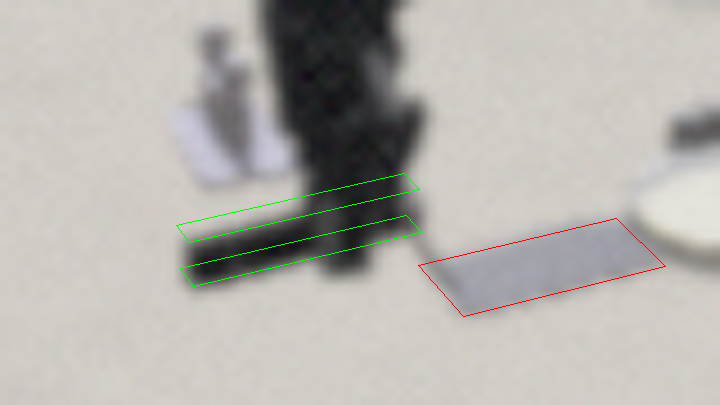

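```bash
python3 -m jog '[[1,0.05,0,-0.04,0],[1,0,0,0,0],[1,-0.1,0,-0.05,0],[1,-0.12,0,-0.05,0],[1,-0.12,0,-0.05,0],[1,-0.12,0,-0.03,0]]' 100; sh T.sh
python3 - <<'E'
from h import *
o=observe(); print(o["ft_torque"])
im,d=shot("side","side16"); p=o["position"]
overlay("pics/side16.png","side",p-[0,0,.001],-1.8,0,0,270,350,195,240,9,"pics/o16.png")
E
```

```text
t: 34.33
position: [0.4087, -0.1879, 0.0487]
eef_rot: [-0.054, -3.031, 0.023]
ft_force: [-10.1, -0.2, 1.9]
finger_gap: 0.167
t 34.33 pos [ 0.4087 -0.1879  0.0487] yaw 177.9 tilt [-0.1098 -0.0134] f [-10.1  -0.2   1.9] gap 0.167
shift units now [ 0.616 -0.052  0.036] turn -0.3
[-0.03312483  2.05474762 -0.13627941]
```

View pics/o16.png

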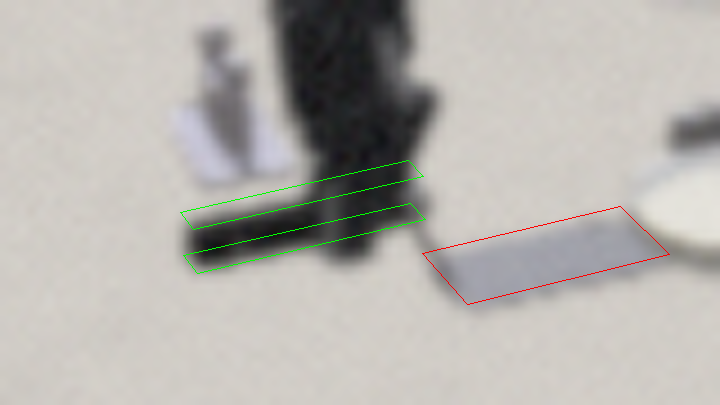

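```bash
python3 -m jog '[[1,0.05,0,0.05,0],[1,0,0,0.08,0],[1,-0.12,0,0.08,0],[1,-0.15,0,0.05,0],[1,-0.15,0,0.0,0]]' 100; sh T.sh
```

```text
t: 34.8
position: [0.4089, -0.1891, 0.0467]
eef_rot: [-0.053, -2.997, 0.03]
ft_force: [-19.1, 1.9, 13.1]
finger_gap: 0.164
t 34.8 pos [ 0.4089 -0.1891  0.0467] yaw 177.9 tilt [-0.1434 -0.0174] f [-19.1   1.9  13.1] gap 0.164
shift units now [ 0.628 -0.024  0.008] turn -0.3
```

```bash
python3 -m jog '[[1,0.1,0,0,-0.3],[1,-0.4,0,0.04,0]]' 120; sh T.sh
python3 -m jog '[[1,-0.3,0,0,0]]' 120; sh T.sh
```

```text
t: 34.97
position: [0.4152, -0.1894, 0.0462]
eef_rot: [-0.045, -2.986, 0.031]
ft_force: [-11.6, -0.5, 9.7]
finger_gap: 0.16
t 34.97 pos [ 0.4152 -0.1894  0.0462] yaw 178.16 tilt [-0.1547 -0.018 ] f [-11.6  -0.5   9.7] gap 0.16
shift units now [ 0.786 -0.018  0.028] turn -0.04
t: 35.05
position: [0.4267, -0.1903, 0.0462]
eef_rot: [-0.046, -2.985, 0.033]
ft_force: [-6.9, -0.4, 11.0]
finger_gap: 0.162
t 35.05 pos [ 0.4267 -0.1903  0.0462] yaw 178.12 tilt [-0.1557 -0.0194] f [-6.9 -0.4 11. ] gap 0.162
shift units now [ 1.071 -0.003  0.071] turn -0.08
```

```bash
sed -i 's/tgt(.*)/tgt(.485,-.1926,.047,178.2)/' T.sh
python3 -m jog '[[1,-0.2,0,0,0],[1,-0.2,0,0,0],[1,-0.2,0,0,0]]' 120; sh T.sh
```

```text
t: 35.3
position: [0.4536, -0.1927, 0.046]
eef_rot: [-0.047, -2.989, 0.038]
ft_force: [-5.6, -0.1, 7.0]
finger_gap: 0.165
t 35.3 pos [ 0.4536 -0.1927  0.046 ] yaw 178.08 tilt [-0.1516 -0.0227] f [-5.6 -0.1  7. ] gap 0.165
shift units now [-0.773  0.024 -0.144] turn -0.12
```

```bash
python3 -m jog '[[1,-0.15,0.02,0,0],[1,-0.15,0,0,0],[1,-0.1,0,0,0],[1,0,0,0,0]]' 120; sh T.sh
python3 - <<'E'
from h import *
im,d=shot("top","top17"); crop(im[:,:,::-1],330,390,150,210,9,"pics/t17.png")
im,d=shot("side","side17"); p=observe()["position"]
overlay("pics/side17.png","side",p-[0,0,.001],-1.8,0,0,280,370,190,240,8,"pics/o17.png")
E
```

```text
t: 35.63
position: [0.4734, -0.1934, 0.0463]
eef_rot: [-0.045, -2.992, 0.042]
ft_force: [-1.9, -0.1, 1.1]
finger_gap: 0.162
t 35.63 pos [ 0.4734 -0.1934  0.0463] yaw 178.14 tilt [-0.1485 -0.0255] f [-1.9 -0.1  1.1] gap 0.162
shift units now [-0.284  0.028 -0.06 ] turn -0.06
```

View pics/t17.png

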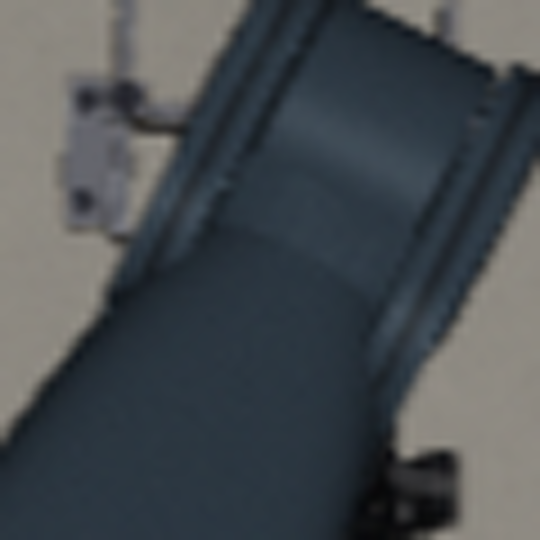

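View pics/o17.png

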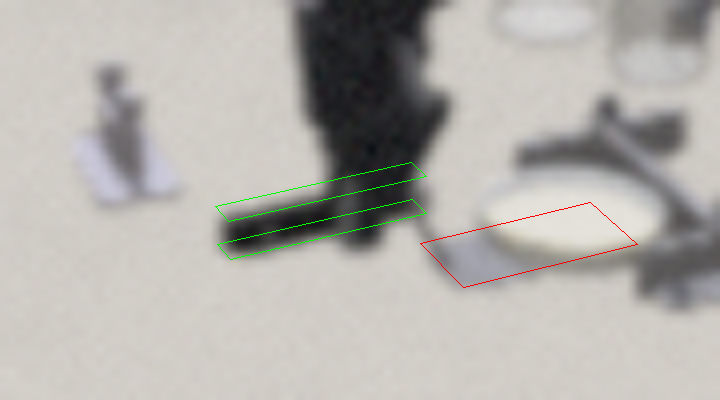

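```bash
python3 -m jog '[[1,-0.1,0.02,0,0],[1,-0.1,0,0,0],[1,-0.06,0,0,0],[1,0,0,0,0]]' 120; sh T.sh
python3 - <<'E'
from h import *
shot("side","side18")
p=observe()["position"]; u0,u1,v0,v1,k=290,370,190,235,9
overlay("pics/side18.png","side",p-[0,0,.001],-1.8,0,0,u0,u1,v0,v1,k,"pics/o18.png")
c=cv2.imread("pics/o18.png"); t=np.linspace(0,6.283,60)
for r,z,col in((.046,.019,(255,0,0)),):
  for cx in(.5816,.5876):
    w=np.c_[cx+r*np.cos(t),-.1965+r*np.sin(t),0*t+z]; q=(proj("side",w)-[u0,v0]+.5)*k-.5
    cv2.polylines(c,[np.round(q).astype(int).reshape(-1,1,2)],True,col if cx<.585 else (255,0,255),1)
cv2.imwrite("pics/o18.png",c)
E
```

```text
t: 36.07
position: [0.4814, -0.1932, 0.0465]
eef_rot: [-0.046, -2.988, 0.044]
ft_force: [-1.9, 1.2, 2.4]
finger_gap: 0.163
t 36.07 pos [ 0.4814 -0.1932  0.0465] yaw 178.09 tilt [-0.1532 -0.0267] f [-1.9  1.2  2.4] gap 0.163
shift units now [-0.087  0.017 -0.027] turn -0.11
```

View pics/o18.png

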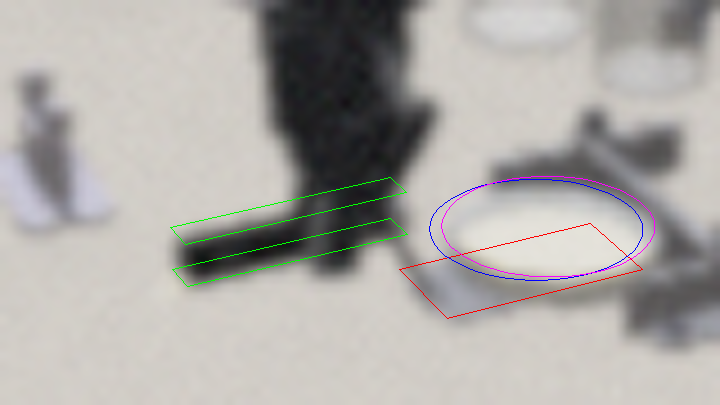

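```bash
python3 -m jog '[[1,-0.08,0,0,0],[1,0,0,-0.05,0],[1,0,0,-0.1,0],[1,0,0,-0.15,0],[1,0,0,-0.2,0]]' 120; sh T.sh
python3 - <<'E'
from h import *
shot("side","side19")
im=cv2.imread("pics/side19.png"); crop(im,290,370,185,235,9,"pics/s19.png")
E
```

```text
t: 36.53
position: [0.4861, -0.1914, 0.0624]
eef_rot: [-0.047, -2.983, 0.039]
ft_force: [-0.5, -0.2, -1.9]
finger_gap: 0.164
t 36.53 pos [ 0.4861 -0.1914  0.0624] yaw 178.08 tilt [-0.1574 -0.0233] f [-0.5 -0.2 -1.9] gap 0.164
shift units now [-0.034 -0.021  0.386] turn -0.12
```

View pics/s19.png

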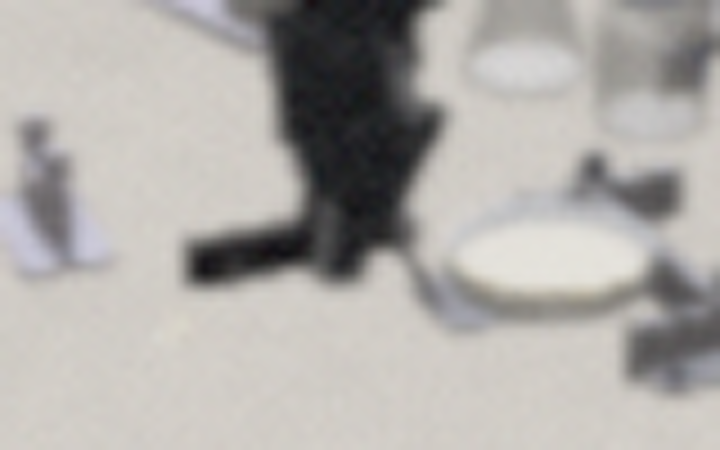

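```bash
python3 -m jog '[[1,0,0,-0.2,0],[1,0,0,-0.2,0],[1,0,0,-0.2,0],[1,0,0,-0.2,0],[1,0,0,-0.2,0],[1,0,0,-0.1,0],[1,0,0,0,0],[1,0,0,0,0]]' 120; sh T.sh
python3 - <<'E'
from h import *
shot("side","side20"); p=observe()["position"]; u0,u1,v0,v1,k=285,365,165,225,9
overlay("pics/side20.png","side",p+[.0025,0,-.001],-1.8,0,0,u0,u1,v0,v1,k,"pics/s20.png")
c=cv2.imread("pics/s20.png"); t=np.linspace(0,6.283,60); 
ax=np.array([.9995,-.0314,0]); ctr=p+[.0025,0,-.046]+ax*.095
for z in(.0028,.0188):
    w=np.c_[ctr[0]+.046*np.cos(t),ctr[1]+.046*np.sin(t),0*t+ctr[2]+z]; q=(proj("side",w)-[u0,v0]+.5)*k-.5
    cv2.polylines(c,[np.round(q).astype(int).reshape(-1,1,2)],True,(255,0,0),1)
cv2.imwrite("pics/s20.png",c)
E
```

```text
t: 37.25
position: [0.4972, -0.1911, 0.1151]
eef_rot: [-0.046, -2.992, 0.044]
ft_force: [-0.3, -0.5, -2.3]
finger_gap: 0.162
t 37.25 pos [ 0.4972 -0.1911  0.1151] yaw 178.09 tilt [-0.149  -0.0267] f [-0.3 -0.5 -2.3] gap 0.162
shift units now [0.048 0.008 1.729] turn -0.11
```

View pics/s20.png

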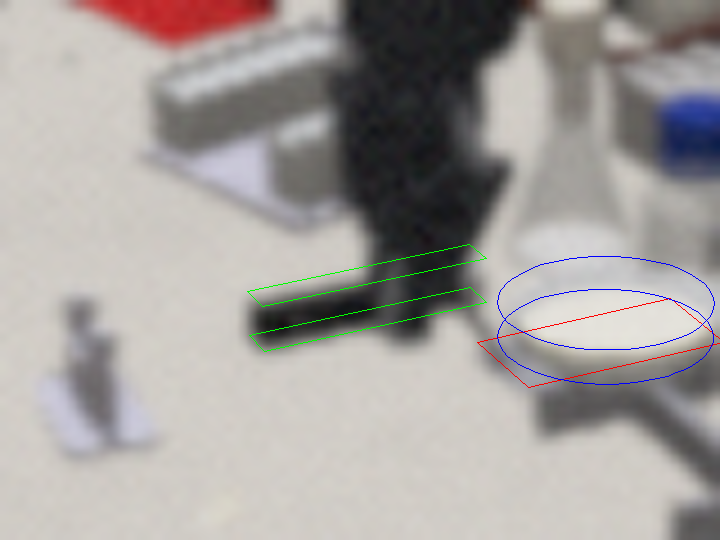

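```bash
sed -i 's/tgt(.*)/tgt(.5315,.1704,.115,-166)/' T.sh
python3 -m jog '[[1,0.12,0,-0.05,0],[1,0.2,0.12,-0.05,0],[1,0.2,0.25,0,-1],[1,0.15,0.35,0,-1],[1,0.1,0.4,0,-1],[1,0,0.4,0,-1],[1,0,0.4,0,-1]]' 120; sh T.sh
python3 - <<'E'
from h import *
shot("side","side21"); crop(cv2.imread("pics/side21.png"),270,370,150,225,8,"pics/s21.png")
E
```

```text
t: 37.88
position: [0.4601, -0.1109, 0.1201]
eef_rot: [0.082, -2.984, 0.03]
ft_force: [-0.9, -0.3, -1.1]
finger_gap: 0.162
t 37.88 pos [ 0.4601 -0.1109  0.1201] yaw -176.94 tilt [-0.1552 -0.0245] f [-0.9 -0.3 -1.1] gap 0.162
shift units now [-2.15   6.924 -0.324] turn -10.94
```

View pics/s21.png

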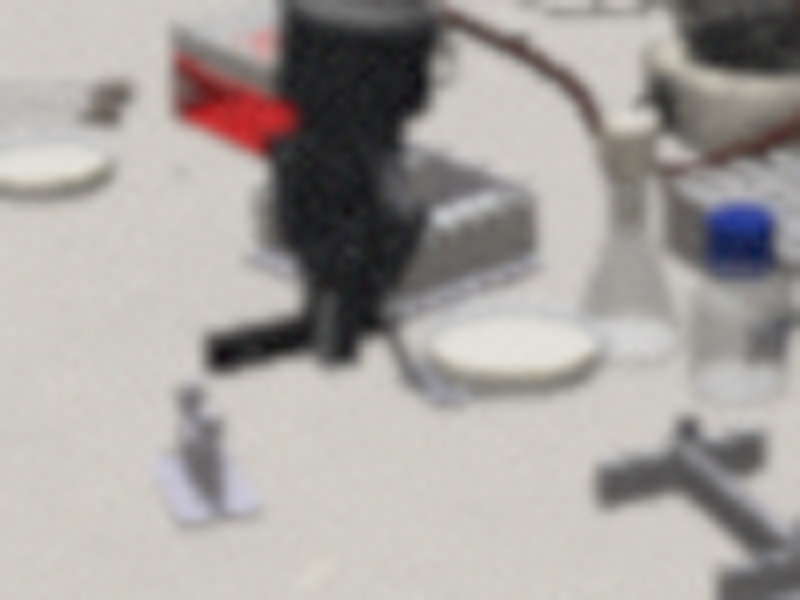

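```bash
python3 -m jog '[[1,0,0.42,0,-1],[1,0,0.45,0,-1],[1,0,0.45,0,-1],[1,0,0.45,0,-1],[1,-0.03,0.45,0,-1],[1,-0.05,0.45,0,-1],[1,-0.05,0.45,0,-1],[1,-0.05,0.45,0,-1],[1,-0.05,0.45,0,-1],[1,-0.08,0.45,0,-1]]' 120; sh T.sh
```

```text
t: 38.77
position: [0.4361, 0.0838, 0.1169]
eef_rot: [0.363, -2.955, 0.002]
ft_force: [-0.2, 0.1, -2.1]
finger_gap: 0.163
t 38.77 pos [0.4361 0.0838 0.1169] yaw -165.91 tilt [-0.1624 -0.021 ] f [-0.2  0.1 -2.1] gap 0.163
shift units now [-2.81   1.528 -0.386] turn 0.09
```

```bash
python3 -m jog '[[1,-0.15,0.3,-0.04,0],[1,-0.25,0.25,-0.06,0],[1,-0.33,0.2,-0.06,0],[1,-0.35,0.15,-0.07,0],[1,-0.35,0.12,-0.07,0],[1,-0.35,0.1,-0.07,0],[1,-0.25,0.08,-0.05,0],[1,-0.15,0.04,-0.03,0],[1,0,0,0,0]]' 120; sh T.sh
python3 - <<'E'
from h import *
shot("side","side22"); crop(cv2.imread("pics/side22.png"),270,370,145,205,8,"pics/s22.png")
shot("top","top22"); crop(cv2.imread("pics/top22.png"),210,320,130,220,7,"pics/t22.png")
E
```

```text
t: 39.52
position: [0.502, 0.1653, 0.1199]
eef_rot: [0.383, -2.944, -0.001]
ft_force: [-1.8, 0.1, -1.5]
finger_gap: 0.164
t 39.52 pos [0.502  0.1653 0.1199] yaw -165.08 tilt [-0.1708 -0.0217] f [-1.8  0.1 -1.5] gap 0.164
shift units now [-0.754 -0.067 -0.007] turn 0.92
```

View pics/s22.png

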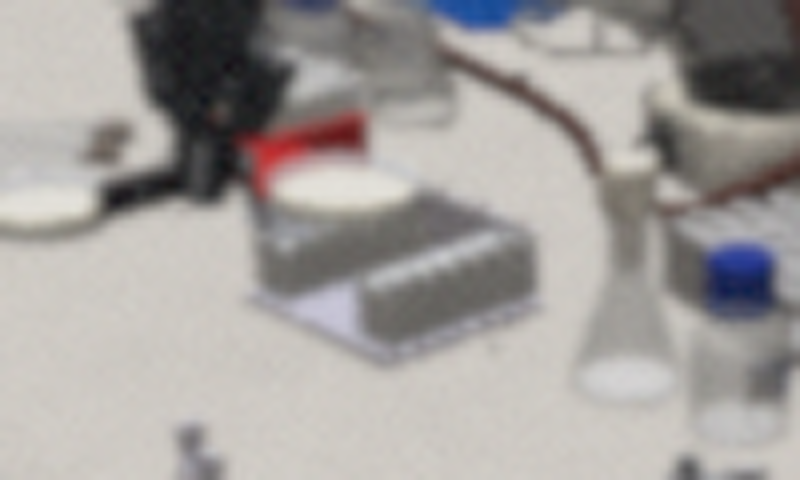

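View pics/t22.png

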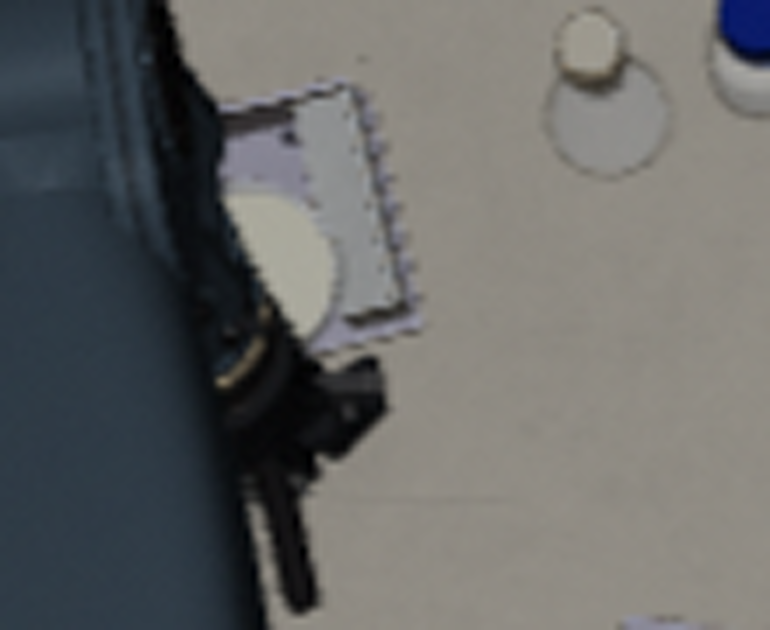

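Run:
```python
from h import *
from scipy.optimize import least_squares
im=cv2.imread("pics/top22.png").astype(int)
c=im[150:185,235:265]
m=((c[...,1]-c[...,0]>9)&(c[...,1]>135)).astype(np.uint8)
cs,_=cv2.findContours(m,cv2.RETR_EXTERNAL,cv2.CHAIN_APPROX_NONE); k=max(cs,key=cv2.contourArea).reshape(-1,2)+[235,150]
d=np.load("pics/top22.npy"); W=world("top",d)
zz=[W[v,u,2] for u,v in k]; print("z",np.median(zz), W[168,249])
Z=float(np.median(zz))
P=plane("top",k,Z)[:,:2]
rt=P[(k[:,0]>=249)&(k[:,1]<=178)]
for r in(.037,.038,.040):
  s=least_squares(lambda q:np.hypot(*(rt-q).T)-r,[.6,.19]); print(r,s.x,np.abs(s.fun).max())
```

```text
z 0.0878058597163793 [0.60266623 0.17557547 0.08451529]
0.037 [0.60322154 0.1914271 ] 0.01674134140075736
0.038 [0.60308025 0.19265449] 0.01678607100633691
0.04 [0.6027966  0.19506392] 0.016836578960118677
```

```bash
python3 -m jog '[[1,-0.12,-0.02,0,0.5],[1,-0.2,-0.02,0,0.4],[1,-0.2,-0.02,0,0],[1,-0.12,0,0,0],[1,-0.05,0,0,0],[1,0,0,0,0]]' 120; sh T.sh
python3 - <<'E'
from h import *
shot("side","side23"); crop(cv2.imread("pics/side23.png"),285,360,150,200,9,"pics/s23.png")
shot("top","top23"); crop(cv2.imread("pics/top23.png"),220,290,135,195,9,"pics/t23.png")
E
```

```text
t: 40.12
position: [0.5288, 0.1677, 0.1146]
eef_rot: [0.353, -2.944, 0.003]
ft_force: [-0.1, -0.1, -1.4]
finger_gap: 0.163
t 40.12 pos [0.5288 0.1677 0.1146] yaw -166.24 tilt [-0.1737 -0.0227] f [-0.1 -0.1 -1.4] gap 0.163
shift units now [-0.078  0.05  -0.024] turn -0.24
```

View pics/s23.png

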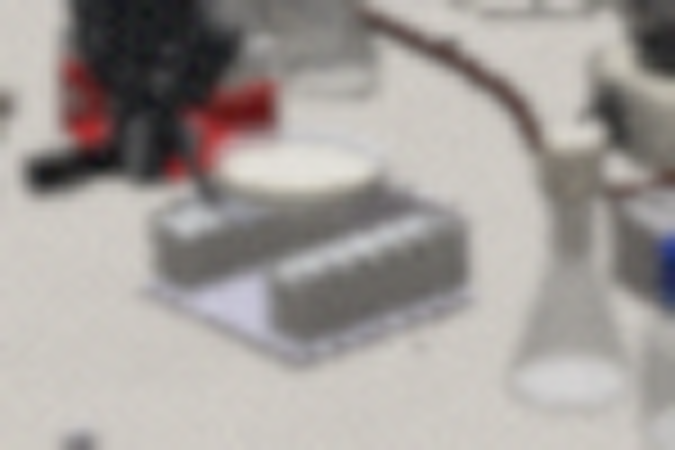

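View pics/t23.png

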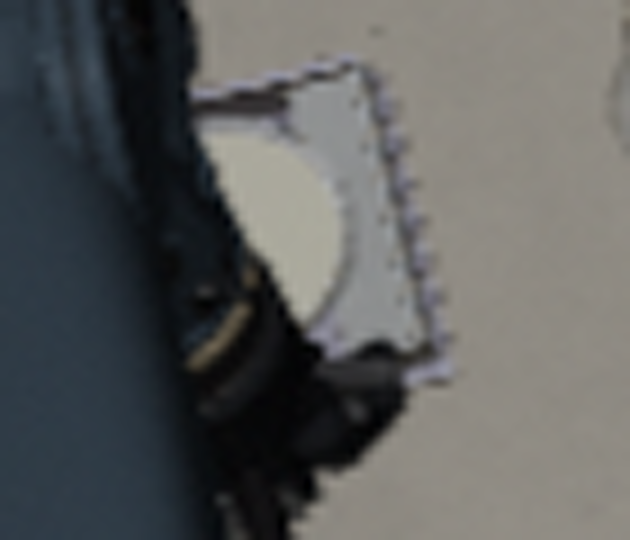

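Run:
```python
from h import *
a=np.radians(14); ex=np.array([np.cos(a),np.sin(a)]); ey=np.array([-ex[1],ex[0]])
S=np.array([.630,.195])
for p,z in [((352,215),.082),((354,235),.082),((350,262),.082),((240,118),.085),((205,122),.085)]:
    w=plane("top",un(p,220,135,9),z)[0,:2]-S; print(p,"along",w@ex*1000,"lat",w@ey*1000)
o=observe(); w=o["position"][:2]-S; print("tcp",w@ex,w@ey)
```

```text
(352, 215) along -6.477792060174056 lat -49.84026694351572
(354, 235) along -14.01592744973334 lat -48.98087582668687
(350, 262) along -23.598700263799216 lat -45.42076246364337
(240, 118) along 38.24186805028683 lat -17.512845992919306
(205, 122) along 39.78822400478623 lat -4.601967606901815
tcp -0.10532197137081242 -0.0019162479007495054
```

```bash
sed -i 's/tgt(.*)/tgt(.5315,.1704,.078,-166)/' T.sh
python3 -m jog '[[1,-0.06,0.04,0.04,-0.2],[1,-0.06,0.03,0.1,0],[1,-0.03,0,0.12,0],[1,-0.02,0,0.12,0],[1,-0.02,0,0.1,0],[1,0,0,0.05,0]]' 120; sh T.sh
```

```text
t: 40.72
position: [0.5312, 0.1723, 0.0908]
eef_rot: [0.359, -2.944, 0.002]
ft_force: [0.7, 0.7, -0.8]
finger_gap: 0.161
t 40.72 pos [0.5312 0.1723 0.0908] yaw -165.99 tilt [-0.1738 -0.0228] f [ 0.7  0.7 -0.8] gap 0.161
shift units now [-0.052 -0.054  0.315] turn 0.01
```

```bash
python3 -m jog '[[1,-0.01,-0.03,0.06,0],[1,-0.01,0,0.08,0],[1,-0.02,0,0.1,0],[1,-0.02,0,0.08,0],[1,0,0,0,0]]' 120; sh T.sh
python3 - <<'E'
from h import *
shot("side","side24"); crop(cv2.imread("pics/side24.png"),285,360,150,200,9,"pics/s24.png")
E
```

```text
t: 41.13
position: [0.5308, 0.1712, 0.0757]
eef_rot: [0.359, -2.942, 0.003]
ft_force: [-0.6, -0.2, -1.9]
finger_gap: 0.166
t 41.13 pos [0.5308 0.1712 0.0757] yaw -165.98 tilt [-0.175 -0.023] f [-0.6 -0.2 -1.9] gap 0.166
shift units now [-0.002 -0.022 -0.058] turn 0.02
```

View pics/s24.png

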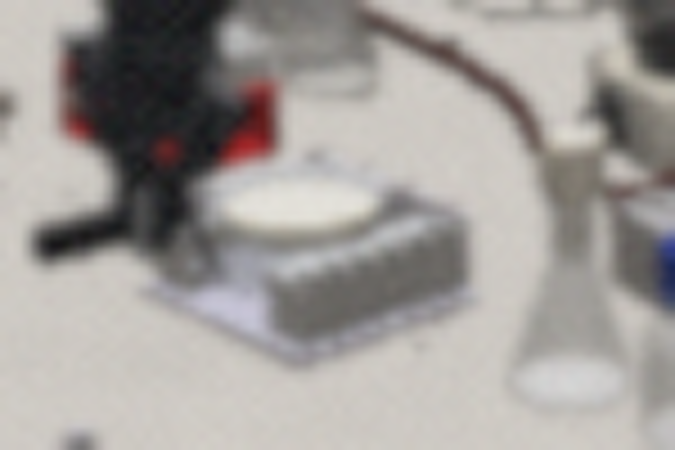

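```bash
python3 -m jog '[[1,0.1,0,0.02,0],[1,0.2,0,0.035,0],[1,0.25,0,0.045,0],[1,0.25,0,0.045,0]]' 120; sh T.sh
```

```text
t: 41.52
position: [0.5002, 0.1634, 0.0765]
eef_rot: [0.359, -2.946, 0.002]
ft_force: [0.2, 0.1, -2.1]
finger_gap: 0.164
t 41.52 pos [0.5002 0.1634 0.0765] yaw -166.0 tilt [-0.1716 -0.0224] f [ 0.2  0.1 -2.1] gap 0.164
shift units now [-0.784 -0.016 -0.175] turn 0.0
```

```bash
python3 -m jog '[[1,0.3,0,0.055,0],[1,0.35,0,0.06,0],[1,0.35,0,0.06,0],[1,0.35,0,0.06,0],[1,0.35,0,0.06,0],[1,0.35,0,0.06,0],[1,0.3,0,0.04,0],[1,0.1,0,0,0]]' 100; sh T.sh
python3 - <<'E'
from h import *
shot("side","side25"); crop(cv2.imread("pics/side25.png"),265,360,150,205,8,"pics/s25.png")
shot("top","top25"); crop(cv2.imread("pics/top25.png"),210,330,130,240,6,"pics/t25.png")
E
```

```text
t: 42.18
position: [0.3979, 0.1383, 0.0803]
eef_rot: [0.36, -2.95, 0.002]
ft_force: [-0.2, 0.1, -1.7]
finger_gap: 0.162
t 42.18 pos [0.3979 0.1383 0.0803] yaw -165.99 tilt [-0.1677 -0.0218] f [-0.2  0.1 -1.7] gap 0.162
shift units now [-3.397 -0.019 -0.521] turn 0.01
```

View pics/s25.png

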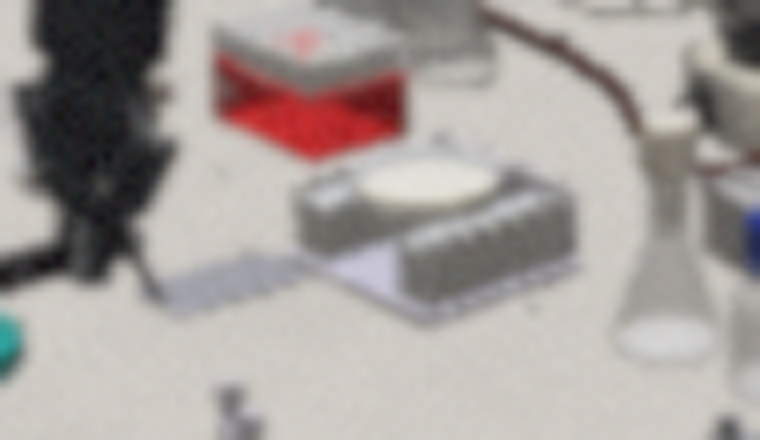

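View pics/t25.png

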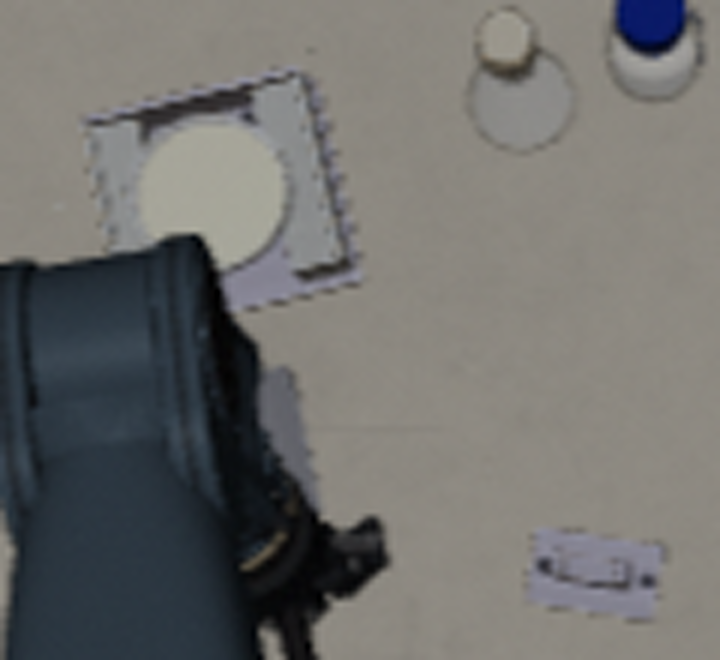

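```bash
python3 - <<'E'
from h import *
w=plane("top",un([(212,195)],210,130,6),.057)[0]; print(w, np.hypot(*(w[:2]-[.630,.195])))
E
sed -i 's/tgt(.*)/tgt(.473,-.028,.09,173)/' T.sh
python3 -m jog '[[1,0,-0.2,-0.15,3],[1,0,-0.35,-0.15,3],[1,-0.1,-0.45,0,3],[1,-0.1,-0.45,0,3],[1,-0.2,-0.45,0,3],[1,-0.2,-0.45,0,3],[1,-0.25,-0.45,0,2],[1,-0.25,-0.4,0,0.5]]' 100; sh T.sh
```

```text
[0.62852074 0.1951094  0.057     ] 0.0014832980354206396
t: 42.95
position: [0.4593, 0.009, 0.09]
eef_rot: [-0.187, -2.984, 0.043]
ft_force: [-0.7, -0.5, -1.7]
finger_gap: 0.165
t 42.95 pos [0.4593 0.009  0.09  ] yaw 172.66 tilt [-0.1528 -0.0194] f [-0.7 -0.5 -1.7] gap 0.165
shift units now [-0.453 -0.877 -0.035] turn -0.34
```

Dish measured about 1.5 mm off the seat. Continue to the rest.

```bash
python3 -m jog '[[1,-0.12,-0.25,0,-0.3],[1,-0.1,-0.2,0,0],[1,-0.06,-0.1,0,0],[1,0,-0.05,0,0],[1,0,0,0,0],[1,0,0,0,0]]' 100; sh T.sh
python3 - <<'E'
from h import *
shot("side","side26"); p=observe()["position"]
overlay("pics/side26.png","side",p+[.0025,0,-.001],-7,0,0,255,345,165,230,8,"pics/s26.png")
shot("top","top26"); crop(cv2.imread("pics/top26.png"),220,335,130,240,6,"pics/t26.png")
E
```

```text
t: 43.45
position: [0.4735, -0.021, 0.0895]
eef_rot: [-0.188, -2.989, 0.043]
ft_force: [0.9, 0.6, -2.1]
finger_gap: 0.163
t 43.45 pos [ 0.4735 -0.021   0.0895] yaw 172.65 tilt [-0.1472 -0.0195] f [ 0.9  0.6 -2.1] gap 0.163
shift units now [-0.007 -0.176 -0.007] turn -0.35
```

View pics/s26.png

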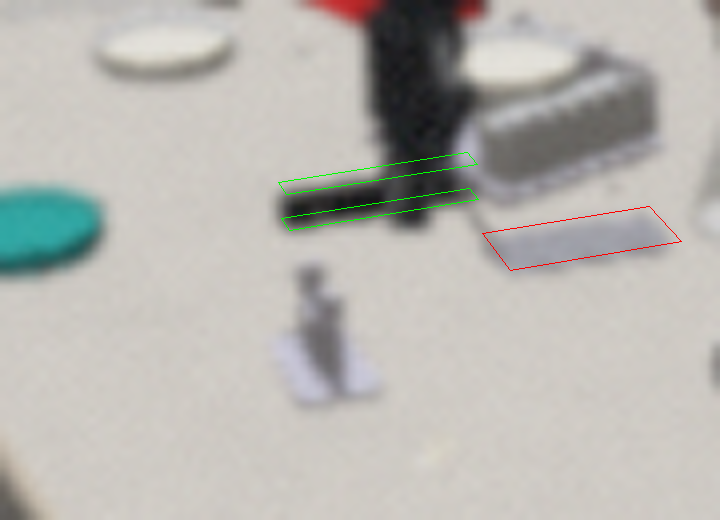

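View pics/t26.png

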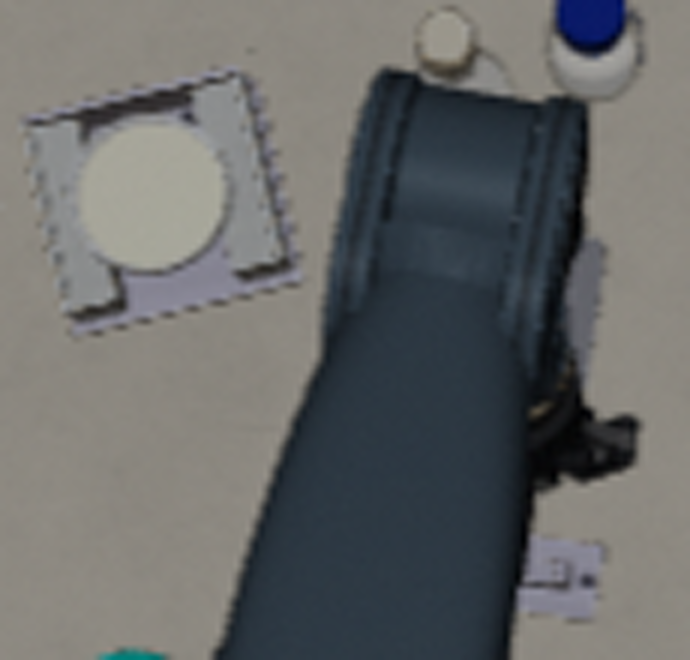

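```bash
sed -i 's/tgt(.*)/tgt(.473,-.028,.046,173)/' T.sh
python3 -m jog '[[1,0,-0.08,0.04,-0.3],[1,-0.01,-0.06,0.08,0],[1,-0.02,-0.02,0.12,0],[1,-0.02,0,0.1,0],[1,0,0,0.04,0],[1,0,0,0,0]]' 100; sh T.sh
python3 - <<'E'
from h import *
shot("side","side27"); p=observe()["position"]
overlay("pics/side27.png","side",p+[.0025,0,-.001],-7,0,0,255,345,175,235,8,"pics/s27.png")
shot("top","top27"); crop(cv2.imread("pics/top27.png"),285,340,160,240,8,"pics/t27.png")
E
```

```text
t: 44.05
position: [0.4712, -0.0264, 0.0727]
eef_rot: [-0.174, -2.989, 0.042]
ft_force: [-0.8, 1.0, -0.6]
finger_gap: 0.16
t 44.05 pos [ 0.4712 -0.0264  0.0727] yaw 173.2 tilt [-0.1478 -0.0195] f [-0.8  1.  -0.6] gap 0.16
shift units now [-0.145 -0.009  0.654] turn 0.2
```

View pics/s27.png

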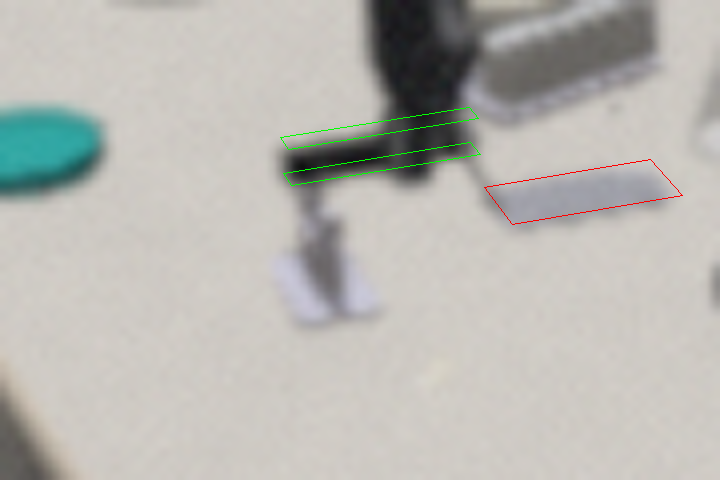

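View pics/t27.png

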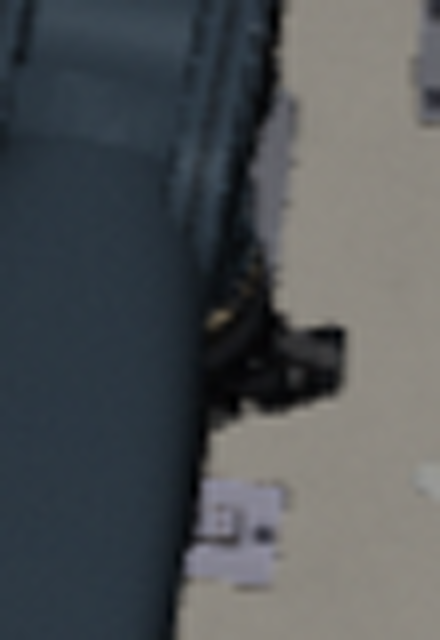

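```bash
python3 - <<'E'
from h import *
print(plane("top",un([(297,95)],285,160,8),.025))
E
python3 -m jog '[[1,-0.06,0,0.08,0.2],[1,-0.05,0,0.12,0],[1,-0.04,0,0.12,0],[1,-0.02,0,0.08,0],[1,0,0,0.04,0]]' 100; sh T.sh
```

```text
[[ 0.60522287 -0.06314111  0.025     ]]
t: 44.57
position: [0.477, -0.0279, 0.0537]
eef_rot: [-0.179, -2.992, 0.043]
ft_force: [-0.9, -0.6, -1.4]
finger_gap: 0.162
t 44.57 pos [ 0.477  -0.0279  0.0537] yaw 172.98 tilt [-0.1452 -0.0199] f [-0.9 -0.6 -1.4] gap 0.162
shift units now [ 0.071 -0.008  0.205] turn -0.02
```

```bash
python3 -m jog '[[1,0.02,-0.03,0.06,0],[1,0,0,0.06,0],[1,0,0,0.05,0],[1,0,0,0.03,0],[1,0,0,0.02,0]]' 40; sh T.sh
python3 - <<'E'
from h import *
shot("side","side28"); p=observe()["position"]
overlay("pics/side28.png","side",p+[.0025,0,-.001],-7,0,0,255,345,175,235,8,"pics/s28.png")
E
```

```text
t: 44.98
position: [0.4747, -0.0293, 0.0462]
eef_rot: [-0.179, -2.992, 0.043]
ft_force: [-1.4, 0.8, 2.0]
finger_gap: 0.161
t 44.98 pos [ 0.4747 -0.0293  0.0462] yaw 172.99 tilt [-0.145  -0.0198] f [-1.4  0.8  2. ] gap 0.161
shift units now [0.044 0.027 0.009] turn -0.01
```

View pics/s28.png

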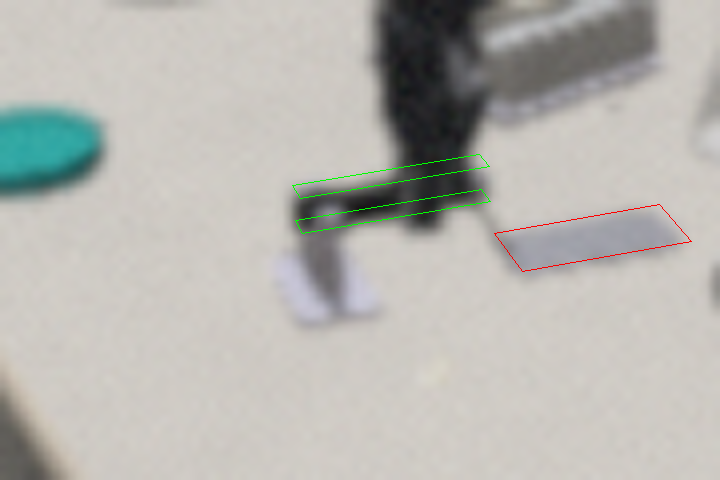

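```bash
python3 -m jog '[[1,0,0,0.03,0],[1,0,0,0.03,0],[0.4,0,0,0,0],[0.1,0,0,0,0],[-0.3,0,0,0,0],[-0.7,0,0,0,0],[-1,0,0,0,0],[-1,0,0,0,0],[-1,0,0,0,0]]' 20; sh T.sh
python3 - <<'E'
from h import *
shot("side","side29"); p=observe()["position"]
overlay("pics/side29.png","side",p+[.0025,0,-.001],-7,0,0,255,345,175,235,8,"pics/s29.png")
E
```

```text
t: 45.78
position: [0.4756, -0.0296, 0.0456]
eef_rot: [-0.18, -2.996, 0.044]
ft_force: [0.5, -0.1, -0.2]
finger_gap: 0.998
t 45.78 pos [ 0.4756 -0.0296  0.0456] yaw 172.99 tilt [-0.1413 -0.0206] f [ 0.5 -0.1 -0.2] gap 0.998
shift units now [ 0.07   0.031 -0.001] turn -0.01
```

View pics/s29.png

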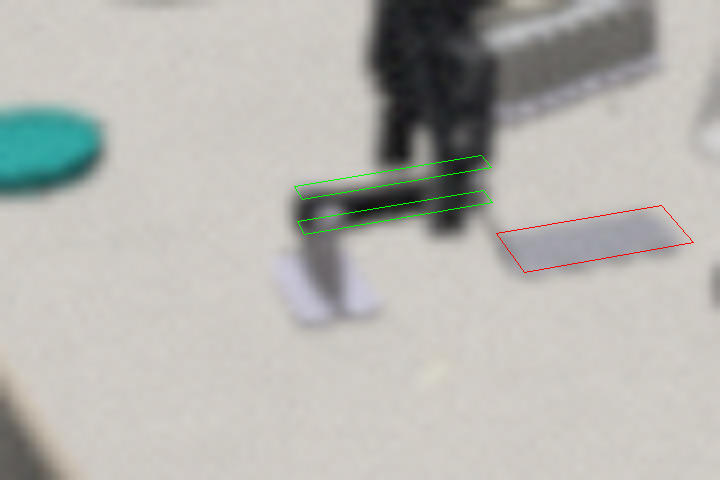

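Released cleanly. Back off upward along the tool axis.

```bash
python3 -m jog '[[-1,0,0,-0.3,0],[-1,0,0,-0.6,0],[-1,0,0,-0.9,0],[-1,0,0,-0.9,0],[-1,0.3,0,-0.7,0],[-1,0.6,0,-0.3,0],[-1,0.8,0,0,0],[-1,0.8,0,0,0],[-1,0.3,0,0,0],[-1,0,0,0,0]]' ; sh T.sh
python3 - <<'E'
from h import *
shot("side","side30"); crop(cv2.imread("pics/side30.png"),255,355,150,235,7,"pics/s30.png")
shot("top","top30"); crop(cv2.imread("pics/top30.png"),215,415,130,240,4,"pics/t30.png")
E
```

```text
t: 46.67
position: [0.3841, -0.0123, 0.2226]
eef_rot: [-0.18, -3.0, 0.045]
ft_force: [0.2, -0.1, -0.7]
finger_gap: 1.006
t 46.67 pos [ 0.3841 -0.0123  0.2226] yaw 172.97 tilt [-0.1374 -0.0213] f [ 0.2 -0.1 -0.7] gap 1.006
shift units now [-2.824  0.038  4.076] turn -0.03
```

View pics/s30.png

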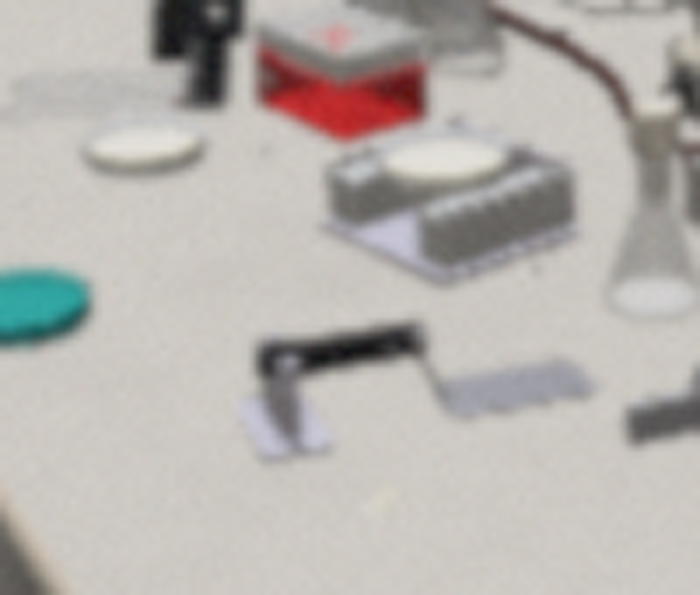

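View pics/t30.png

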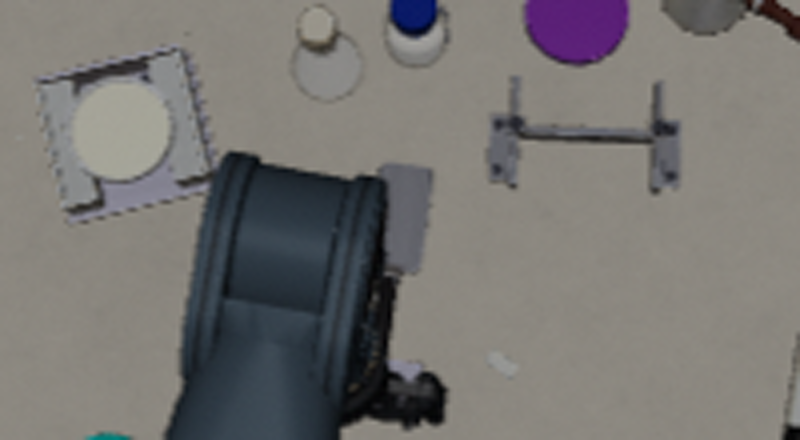

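Run:
```python
from h import *
overlay("pics/side30.png","side",np.array([.473,-.0286,.045]),-7.1,0,0,275,350,185,225,9,"pics/s31.png")
a=np.load("pics/top30.npy");W=world("top",a)
for u,v in[(316,180),(316,190),(247,163),(240,163),(252,165)]: print(W[v,u].round(4))
w=plane("top",un([(122,130)],215,130,4),.057)[0]; print(w)
```

```text
[ 0.579  -0.0434  0.0044]
[ 0.5449 -0.0438 -0.0007]
[0.625  0.1876 0.0591]
[0.6238 0.2103 0.0635]
[0.6173 0.1697 0.0636]
[0.62838368 0.19440024 0.057     ]
```

View pics/s31.png

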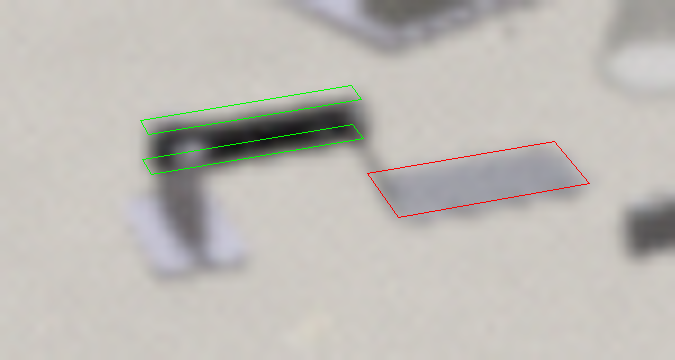

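The spatula lies as it did at the start, flat with its handle in the notch. The dish sits on the rails within about 2 mm of the centre. Handing in.

```bash
python3 -m jog '[[-1,0,0,0,0],[-1,0,0,0,0],[-1,0,0,0,0]]' | head -3; python3 -c "
from cell import *
print(sign_off())"
```

```text
t: 47.02
position: [0.388, -0.0131, 0.2212]
eef_rot: [-0.181, -3.001, 0.045]
the job is handed in; nothing more can be done
None
```

I slid the spatula under the dish against the cross bar, lifted it on the blade, and set it on the two rails. I then drew the blade out between the rails and laid the spatula back in its rest. The job was handed in at about 47 s, and sign-off gave no verdict.

**Last checks**
- **Dish:** in the final top picture it is about 2 mm from the stand's centre, and it looks level on the rails.
- **Spatula:** it is released, with the handle in the notch and the blade flat. The side picture agrees with its starting pose to within a few mm.
- **Arm:** it ended clear of everything, with the TCP about 0.22 m up.

**What did not go cleanly**
- **Tool tilt:** the tool drifted out of vertical, by up to about 0.17 rad. I levelled the blade again by pressing it on the bench, loosening the grip and making short up-and-down moves.
- **Going under the dish:** the first gentle pushes stopped at the dish's edge with about 15–20 N on the wrist. A firmer push of 16 mm slid the blade under. I stopped the tip about 5–10 mm short of the bar by estimate, and saw no force jump like hitting the bar.
- **Not checked directly:** I read the dish's place on the blade, about 0.10 m in the spatula frame, from pictures only. I judged from the pictures that the bystanders were untouched and did not measure them afterwards.

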